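# Set and lock the rack stop of a lab fixture

### The arm

A 6-joint arm with a two-finger parallel gripper is mounted at the origin on a cart in front of the work surface, level with it; the furniture and walls round the work are solid. World frame = base frame: x ahead of the robot, y to its left, z up, the work surface at z = 0. Lengths are in m, angles in rad, forces in N, time in s.
With the tool pointing down it reaches from about 0.4 to 0.825 m from the base axis. Payload 7 kg.
Tool frame: the origin (TCP) lies on the centre line of the jaws, within the pads' length; the fingertips stand 25 mm ahead of it and the grasp point (between the pads) lies 6 mm ahead of it; z points along the fingers, y is the direction in which the jaws open and shut (so a half turn about z gives the same grasp; the last joint's range is limited). The gripper opens to 88 mm and grips with 3 to 60 N. Pads are 19 mm wide; open, the fingers measure 130 mm over their backs; the gripper's body (78 mm by 193 mm) begins 47 mm behind the grasp point.
Start: joints at [-1.043, 0.359, 0.012, 0, -1.224, -0.288], TCP at [0.16, -0.656, 0.252] pointing down, gripper open.
Joint ranges: [-3.07, 3.07], [-1.43, 2.12], [-1.02, 1.25], [-3.03, 1.67], [-3.05, -0], [-3.03, 3.03]. Speed limits (rad/s): [2.39, 2.39, 3.01, 3.14, 3.14, 3.14].

### API

Orientations are given as [roll, pitch, yaw] about the fixed x, y, z axes, in that order (R = Rz(yaw) Ry(pitch) Rx(roll)).
In Python, from station import * gives the robot as it stands. The module is installed in compiled form; this text tells all that it offers.
- The arm moves only by the tool step_arm, never from a script. Its argument "commands" is text: rows parted by semicolons, each of 6 numbers parted by spaces: the shift along the tool's x, y, z in mm, then the turn, a rotation vector about the tool's x, y, z in rad. A call has 1 to 8 rows; each row shifts and turns the commanded pose from where the row before left it, along the tool's axes as they then stand; what a row does not reach is not made up. A row lasts 1/8 s, in which the tool goes at most 62.5 mm and 10.7 degrees, less where a joint would pass 70% of its speed; a pose out of reach is approached as far as the arm can. A call is refused whole if a number of a shift passes 62.5 or a number of a turn 0.188, either way. A call with a gripper value outside its range is refused whole. "jaw" is the finger opening in mm, from 0 to 87.6, set as the call begins (left out, the last holds). The fingers move at their own pace and stop on an object; "grip_force" is the grip in N (left out, the last holds). Time passes only in rows, so rows that do not move let the fingers close. It gives the time, the measured TCP pose, the force and the opening at its end, in the units of the state.
- get_state(): the state, without advancing time (a new reading comes with each control period).
- grab_frame(name): name is "side" or "top"; returns a dict with "frame" (420x560x3 uint8, red, green, blue), "fovy" (degrees; the focal length in pixels is half the picture's height over the tangent of half this angle, whatever the lens; pixels are square), "cx", "cy" (the principal point, pixels), "k1" (the pictures are not rectified: a ray, as slopes to the right and down, at radius r is drawn at 1 + k1 r^2 times it, then the intrinsics apply), "rvec" (rotation vector, rad) and "tvec" (3), from world to camera coordinates, as OpenCV has them. Camera axes: x right, y down, z forward; pixel columns grow to the right and rows downward; lengths in m; the calibration is good to about 2 mm. A picture is of the moment at which its call begins. There is no depth.
- job_done(): hands the job in, once; it reports no verdict.
Trained networks look in a picture, given as the dict that the camera call returned (one of the last four; its "shot" number tells which), for a name from the list of things; names that differ only in an ending like _2 or _b are one class to them, and where a whole thing is asked for, a point or a joint stands for the part that bears it (a point fixed in the world has none). Each returns a list of dicts, best first, with "conf" (0 to 1); they miss things now and then, are a little off and sometimes report something else, mostly with a low value. They report only what shows in the picture. A call takes as long as a camera call. They do not tell look-alikes from the thing itself.
- recognise(picture, name): "pixel" ([column, row] in pixels, amid what is visible of it).
The state is a dict: "t": time; "q": joint angles; "qd": joint speeds; "joint_efforts": joint torques, N m; "eef_pos": TCP position; "ee_rot": TCP orientation; "force": force on the tool from outside, world axes, zero at the start; "moment": the same for the moment, N m; "width": finger opening in m.
Only numpy, scipy, OpenCV 4.12 (cv2) and the standard library are available. Lean on these libraries where they do the work, as an engineer would, in place of code of your own. Each camera call takes 0.05 s, during which the arm holds its last target.

### The job

Set up the rack stop on the white fixture board: slide the aluminium stop plate by its blue fence until its red pointer stands on the middle of the green mark, then tighten the black wing knob clockwise as far as it goes. Then take the extension bar out of its grey holder, push it fully down into the orange socket of the toggle clamp and pull the clamp over its dead point towards the robot until it is fully shut, using only the bar and never pushing the clamp with the gripper. Pull the bar out and stand it fully back in its holder; the clamp must stay shut and the pointer on the mark, and the rack, bottle, tape and dishes standing around are to be left alone.

Things in the scene. Friction and masses are not known exactly. Their poses are not given: they have to be found in the camera images.
- fixture_board: White board, 250 x 380 mm, top 15 mm above the bench, fixed to it at a pose that varies. Origin on the bench, 100 mm behind the board's front edge and 200 mm to the left of its right edge; x away from the robot, y to the left along the board, z up. All moving parts below of the stop and the clamp are mounted on it, square to its axes.
- stop_plate (a joint): Aluminium plate 100 x 240 x 8 mm that slides along the board's y (to the left as the value grows) on two bolts in its two long slots; 0 to 0.11 m. It drags with about 2.5 N and stays where it is left, before and after tightening.
- stop_grip (a point): Point in the middle of the blue upright fence on the right part of the stop plate, 17 mm below its top edge. The fence is 12 mm thick (along the board's y), 100 mm long (along x) and its top is 85 mm above the bench; free on both faces for at least 50 mm either way (apart from a low lip 37 mm above the bench on its right), except two 6 mm wide ribs up to 49 mm above the bench on its left face, 35 mm either side of the middle. Moves with the plate.
- pointer_tip (a point): Tip of the red pointer at the front edge of the stop plate, right in front of the fence and at the same board y as its middle; about 20 mm above the bench. Moves with the plate.
- target_mark: Bright green painted line on the board's grey scale strip in front of the stop plate: 24 mm long along the board's x, 4 mm wide along y, with a 14 mm wide head at its front end. Origin at the middle of the line, axes as the board's. It lies at a different place on the scale each time, always to the left of where the pointer starts.
- wing_knob (a joint): Turn of the black wing knob on the front slot bolt: 0 slack, 1.3 rad tight against its stop; grows clockwise as seen from above. Starts nearly slack. It turns stiffly (0.12 N m) and stays where left.
- wing_grip (a point): Centre of the wing of the wing knob, on its vertical turning axis, about 59 mm above the bench. The wing is a bar 70 mm long (along this point's x, which is the board's x when the knob is at 0), 14 mm thick (along y) and 29 mm high (12 mm above to 17 mm below this point).
- clamp_lever (a joint): Angle of the toggle clamp's lever: 0 open, its socket pointing straight up; 0.5 rad shut, the socket leaning towards the front of the board (its -x). A spring drives it away from the dead point at 0.25 rad to either stop with up to 0.8 N m, so it needs about 6 N at the middle of the bar's grip and then snaps shut by itself. A steel hold-down arm in front of it, reaching 60 mm forward, swings down on the plate as it shuts.
- clamp_hinge (a point): Point on the lever's hinge axis under the socket, 60 mm above the bench; the hinge axis runs along the board's y. The socket's axis passes through it at right angles.
- socket_floor (a point): Middle of the floor of the orange socket tube on the lever, 15 mm from the hinge along the tube; z along the tube towards its mouth, which is 45 mm above the floor. Tube 24 mm outside, 16 mm inside. Moves with the lever.
- extension_bar: Loose bar 170 mm long, 150 g, standing upright in its holder. Origin at the centre of its lower tip, z along the bar upwards. Lower 64 mm is a round steel shank 12 mm thick, tapered to 9 mm in the last 6 mm, above it a black square grip, 22 x 22 mm with flats facing the bar's x and y, and an orange band near the top. It can turn freely about its axis in the holder and in the socket.
- bar_holder: Grey block 70 x 70 x 45 mm fixed on the bench, with one upright hole in the middle of its top, 16 mm wide and 38 mm deep (floor 7 mm above the bench). Origin at the centre of its underside.
- rack_50ml: Empty orange tube rack 70 x 132 x 52 mm, bystander, origin under its centre.
- reagent_2: White reagent bottle with blue cap, 42 mm wide, 68 mm high, bystander.
- tape_green: Roll of green tape 77 mm wide, 19 mm high, lying flat, bystander.
- petri_stack: Stack of petri dishes 62 mm wide, 62 mm high, bystander.
Things that resemble listed ones, but are neither listed nor needed, are in the scene too. Of the things shaped like the extension_bar, the black one is meant. Leave any purple look-alike of the bar_holder alone.

How it is judged:
By the outcome, as a careful person would: the job done as asked, in the order asked, and still so for the second after the job is handed in, with the robot touching nothing.
It also fails if it takes over 72 s, if anything falls off the work surface, if the arm or the gripper's body presses on something with over 40 N, if the wrist force passes 120 N, or if a joint passes its speed limit or range.

## Working session

There is one attempt and no reset: what is moved stays moved. The work goes in short steps, Python scripts to look and compute and a tool call to move; the robot and the scene stay as the last step left them, time stands still between calls to the robot, and variables do not carry over. Pictures are saved under pics/ and viewed, and the job is handed in when it is done.

Besides the shell and the picture viewer there is one more tool, called after "Emit:" as a command line: name --argument value ..., lists and objects as JSON in quotes. step_arm: Moves the arm, as the interface text tells. Its arguments: {"type":"object","properties":{"commands":{"type":"string"},"jaw":{"type":"number"},"grip_force":{"type":"number"}},"required":["commands"]}

```bash
mkdir -p pics
python3 - <<'E'
from station import *
import cv2,json
for n in ["side","top"]:
    p=grab_frame(n)
    cv2.imwrite(f"pics/{n}0.png",p["frame"][:,:,::-1])
    print(n,{k:(v if k!="frame" else 0) for k,v in p.items()})
    for o in ["fixture_board","stop_grip","pointer_tip","target_mark","wing_grip","clamp_hinge","socket_floor","extension_bar","bar_holder"]:
        print(o,[( [round(float(a)) for a in r["pixel"]],round(float(r["conf"]),2)) for r in recognise(p,o)][:4])
print(get_state())
E
```

```text
side {'frame': 0, 'fovy': 47.09121645284501, 'cx': 280.29965651932326, 'cy': 210.48906237360126, 'k1': -0.0797947880137998, 'rvec': array([ 0.09407719, -2.59801513,  1.7187152 ]), 'tvec': array([0.53532021, 0.08836405, 1.60768559]), 'shot': 1}
fixture_board [([274, 230], 0.97)]
stop_grip [([276, 216], 0.69), ([247, 194], 0.63)]
pointer_tip [([282, 213], 0.79), ([307, 172], 0.33)]
target_mark [([306, 169], 0.4)]
wing_grip [([292, 228], 0.83)]
clamp_hinge [([246, 208], 0.5)]
socket_floor [([281, 215], 0.71), ([247, 208], 0.52)]
extension_bar [([282, 175], 0.48), ([308, 173], 0.44)]
bar_holder [([306, 194], 0.72), ([324, 184], 0.58)]
top {'frame': 0, 'fovy': 47.19779161427864, 'cx': 286.5851972229992, 'cy': 210.2866632121086, 'k1': -0.02884216973992767, 'rvec': array([ 2.20463691, -2.14322986,  0.1040956 ]), 'tvec': array([-0.00287018,  0.52928382,  1.655723  ]), 'shot': 2}
fixture_board [([283, 201], 0.6)]
stop_grip [([296, 209], 0.59)]
pointer_tip [([297, 208], 0.83)]
target_mark [([266, 215], 0.34)]
wing_grip [([155, 257], 0.51)]
clamp_hinge [([284, 173], 0.41)]
socket_floor [([284, 170], 0.53), ([167, 208], 0.52)]
extension_bar [([160, 174], 0.66), ([387, 209], 0.53), ([268, 219], 0.5), ([384, 235], 0.46)]
bar_holder [([379, 238], 0.78), ([421, 257], 0.55)]
{'t': 1.0, 'q': array([-1.04291905e+00,  3.58576801e-01,  1.19206362e-02, -2.63163152e-05,
       -1.22413520e+00, -2.88102702e-01]), 'qd': array([-2.18469815e-04, -2.46180831e-04, -3.06341533e-04,  1.68880147e-03,
        3.53182648e-05,  4.86761709e-04]), 'joint_efforts': array([ 3.52277884e-04, -5.82386684e+01,  2.93305063e+01,  7.00251147e+00,
        1.25253285e-02, -2.65481299e-05]), 'eef_pos': array([ 0.16028511, -0.65566333,  0.25158051]), 'ee_rot': array([ 3.14159038e+00,  2.51396210e-05, -2.90182702e+00]), 'force': array([-0.0617381 ,  0.1407239 , -0.72150559]), 'moment': array([-0.01304467, -0.03693518, -0.00688573]), 'width': 0.0878890604455843}
```

Run:
```python
import cv2
a=cv2.imread("pics/top0.png");print(a.shape)
cv2.imwrite("pics/top0c.png",cv2.resize(a[110:310,130:450],None,fx=2.5,fy=2.5,interpolation=cv2.INTER_CUBIC))
a=cv2.imread("pics/side0.png")
cv2.imwrite("pics/side0c.png",cv2.resize(a[100:300,160:440],None,fx=2.8,fy=2.8,interpolation=cv2.INTER_CUBIC))
```

```text
(420, 560, 3)
```

View pics/top0c.png

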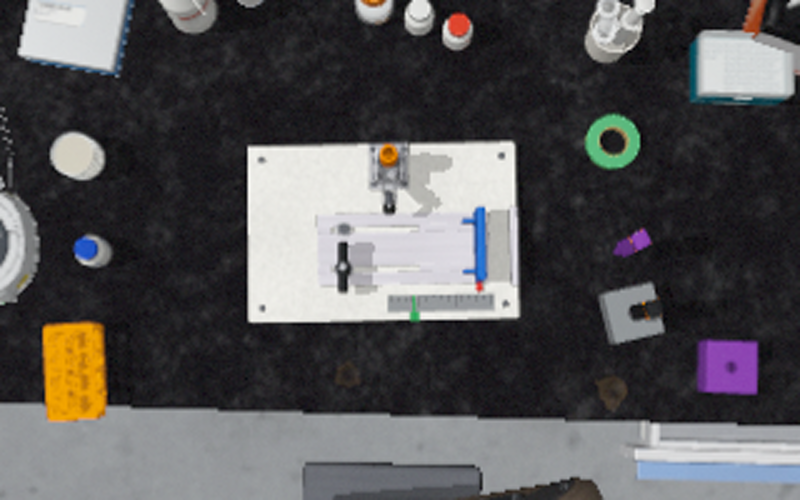

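View pics/side0c.png

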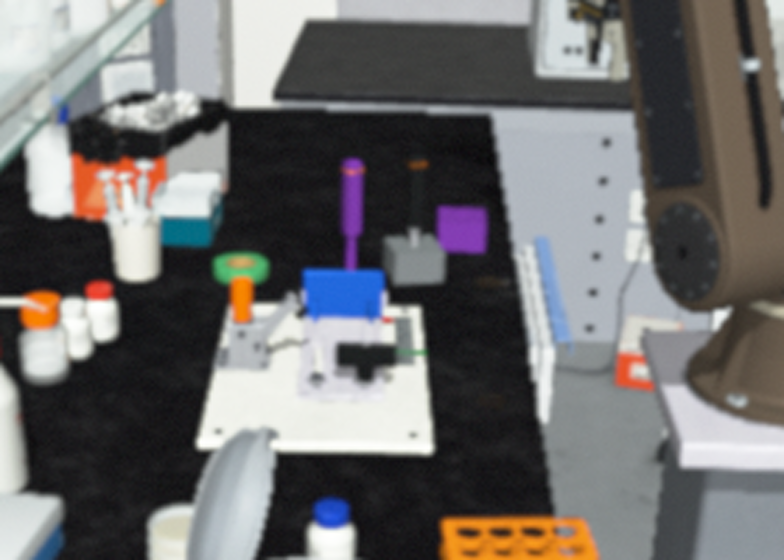

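View pics/top0.png

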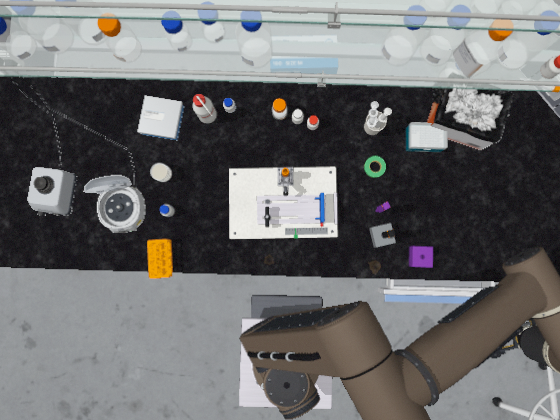

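The black bar, meant here, is at about (386,233) in the top picture in the grey holder. The purple bar at (383,207) and the purple holder at (421,257) are look-alikes. I'll rectify the images and measure next.

```bash
cat > h.py <<'E'
from station import *
import cv2, numpy as np
def K(p):
    f=p["frame"].shape[0]/2/np.tan(np.radians(p["fovy"])/2)
    return np.array([[f,0,p["cx"]],[0,f,p["cy"]],[0,0,1.]]),np.array([p["k1"],0,0,0,0.])
def proj(p,X):
    k,d=K(p); return cv2.projectPoints(np.asarray(X,float).reshape(-1,1,3),np.asarray(p["rvec"]),np.asarray(p["tvec"]),k,d)[0].reshape(-1,2)
def ray(p,uv):
    k,d=K(p); n=cv2.undistortPoints(np.asarray(uv,float).reshape(-1,1,2),k,d).reshape(-1,2)
    R=cv2.Rodrigues(np.asarray(p["rvec"]))[0]; c=-R.T@np.asarray(p["tvec"])
    return c,np.c_[n,np.ones(len(n))]@R
def onz(p,uv,z):
    c,d=ray(p,uv); return c+d*((z-c[2])/d[:,2])[:,None]
def tri(p1,u1,p2,u2):
    c1,d1=ray(p1,[u1]);c2,d2=ray(p2,[u2]);d1=d1[0];d2=d2[0]
    s=np.linalg.lstsq(np.c_[d1,-d2],c2-c1,rcond=None)[0]
    a=c1+s[0]*d1;b=c2+s[1]*d2
    return (a+b)/2,np.linalg.norm(a-b)
def rect(p,x0,x1,y0,y1,z,s=1):  # s mm per px ; up = +x, left=+y ; ranges in mm
    xs=np.arange(x1,x0,-s)/1000.;ys=np.arange(y1,y0,-s)/1000.
    Y,X=np.meshgrid(ys,xs)
    uv=proj(p,np.stack([X,Y,np.full_like(X,z)],-1)).astype(np.float32).reshape(X.shape+(2,))
    return cv2.remap(p["frame"],uv,None,cv2.INTER_CUBIC)
def save(n,im): cv2.imwrite("pics/"+n+".png",np.ascontiguousarray(im[:,:,::-1]))
E
python3 - <<'E'
from h import *
import pickle
p=grab_frame("top");q=grab_frame("side");pickle.dump((p,q),open("f0.pkl","wb"))
for P in(p,q):
    c,_=ray(P,[[280,210]]);print("cam",c)
cor=np.array([[229,168],[336.5,166.5],[338.5,237.5],[229,239]])
print(onz(p,cor,.015))
c=onz(p,cor,.015).mean(0)*1000;print(c)
x,y=c[:2]
im=rect(p,x-150,x+150,y-350,y+210,.015,1);save("rect0",im);print(x+150,y+210)
E
```

```text
cam [0.37155531 0.01285548 1.69804288]
cam [0.45024071 1.47667629 0.70408758]
[[ 0.67488164  0.22048414  0.015     ]
 [ 0.69119547 -0.16068152  0.015     ]
 [ 0.43959062 -0.17228452  0.015     ]
 [ 0.4235334   0.21056933  0.015     ]]
[557.30028127  24.52185682  15.        ]
707.300281267097 234.52185682350893
```

View pics/rect0.png

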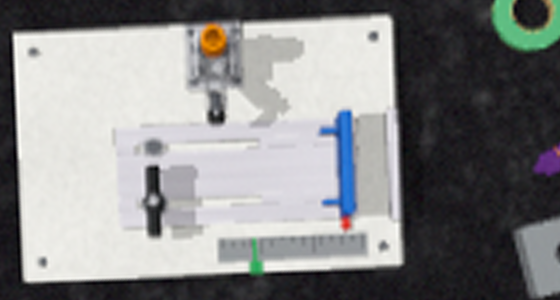

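```bash
cat > fit.py <<'E'
from h import *
import pickle
from scipy.optimize import least_squares
from scipy.ndimage import map_coordinates
def edgept(g,p,P,n,half=.008,m=41):
    t=np.linspace(-half,half,m)
    uv=proj(p,P+t[:,None]*n)
    v=map_coordinates(g,[uv[:,1],uv[:,0]],order=1)
    lo,hi=v[-6:].mean(),v[:6].mean()
    if hi-lo<60: return None
    k=np.where((v[:-1]>=(lo+hi)/2)&(v[1:]<(lo+hi)/2))[0]
    return t[k[0]] if len(k)==1 else None
def fit(p,b=(.530,.013,.043)):
    g=p["frame"].min(2).astype(float)
    for it in range(4):
        A=[];r=[]
        x,y,th=b;R=np.array([[np.cos(th),-np.sin(th)],[np.sin(th),np.cos(th)]])
        for ax,val,sg in((0,-.1,-1),(0,.15,1),(1,-.2,-1),(1,.18,1)):
            for s in np.linspace(-.09,.14,24) if ax==1 else np.linspace(-.19,.17,36):
                l=np.array([0,0.]);l[ax]=val;l[1-ax]=s;n=np.zeros(2);n[ax]=sg
                P=np.r_[[x,y]+R@l,.015];N=np.r_[R@n,0]
                e=edgept(g,p,P,N)
                if e is None: continue
                nb=N[:2];arm=R@l
                A.append([nb[0],nb[1],nb@[-arm[1],arm[0]]]);r.append(e)
        A=np.array(A);r=np.array(r)
        d=least_squares(lambda d:A@d-r,[0,0,0],loss="soft_l1",f_scale=.001).x
        b=tuple(np.array(b)+d)
    return b,len(r),np.std(A@d-r)
E
python3 - <<'E'
from fit import *
p,q=pickle.load(open("f0.pkl","rb"))
for P in(p,q): print(fit(P))
E
```

```text
Traceback (most recent call last):
  File "fit.py", line 27, in fit
    d=least_squares(lambda d:A@d-r,[0,0,0],loss="soft_l1",f_scale=.001).x
      ~~~~~~~~~~~~~^^^^^^^^^^^^^^^^^^^^^^^^^^^^^^^^^^^^^^^^^^^^^^^^^^^^
  File "fit.py", line 27, in <lambda>
    d=least_squares(lambda d:A@d-r,[0,0,0],loss="soft_l1",f_scale=.001).x
                             ~^~
ValueError: matmul: Input operand 1 has a mismatch in its core dimension 0, with gufunc signature (n?,k),(k,m?)->(n?,m?) (size 3 is different from 0)
```

```bash
sed -i 's/(.530,.013,.043)/(.532,.033,.043)/; s/half=.008,m=41/half=.012,m=61/' fit.py
python3 - <<'E'
from fit import *
p,q=pickle.load(open("f0.pkl","rb"))
for P in(p,q): print(fit(P))
E
```

```text
((np.float64(0.5329055176778061), np.float64(0.03588869607649609), np.float64(0.04549581514649692)), 117, np.float64(0.000564722369472841))
((np.float64(0.530107190432187), np.float64(0.03813599169964659), np.float64(0.04340196514647713)), 76, np.float64(0.0009251949303979731))
```

```bash
cat >> fit.py <<'E'
def tob(b,X):
    x,y,th=b;c,s=np.cos(th),np.sin(th);X=np.asarray(X)
    d=X[...,:2]-[x,y];return np.stack([c*d[...,0]+s*d[...,1],-s*d[...,0]+c*d[...,1]],-1)
def tow(b,L):
    x,y,th=b;c,s=np.cos(th),np.sin(th);L=np.asarray(L,float)
    o=L.copy();o[...,0]=x+c*L[...,0]-s*L[...,1];o[...,1]=y+s*L[...,0]+c*L[...,1];return o
def brect(p,b,x0,x1,y0,y1,z,s=.5):
    xs=np.arange(x1,x0,-s)/1000.;ys=np.arange(y1,y0,-s)/1000.
    Y,X=np.meshgrid(ys,xs)
    uv=proj(p,tow(b,np.stack([X,Y,np.full_like(X,z)],-1))).astype(np.float32).reshape(X.shape+(2,))
    return cv2.remap(p["frame"],uv,None,cv2.INTER_CUBIC)
E
python3 - <<'E'
from fit import *
p,q=pickle.load(open("f0.pkl","rb"))
b=fit(p)[0]; bs=fit(q)[0]
save("b_top",brect(p,b,-110,160,-210,190,.016,.5))
a=brect(p,b,-110,-20,-200,60,.018,.35);save("b_mark",a)
a=brect(q,bs,-110,160,-210,190,.016,.5);save("b_side",a)
E
```

```text
(no output)
```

View pics/b_top.png

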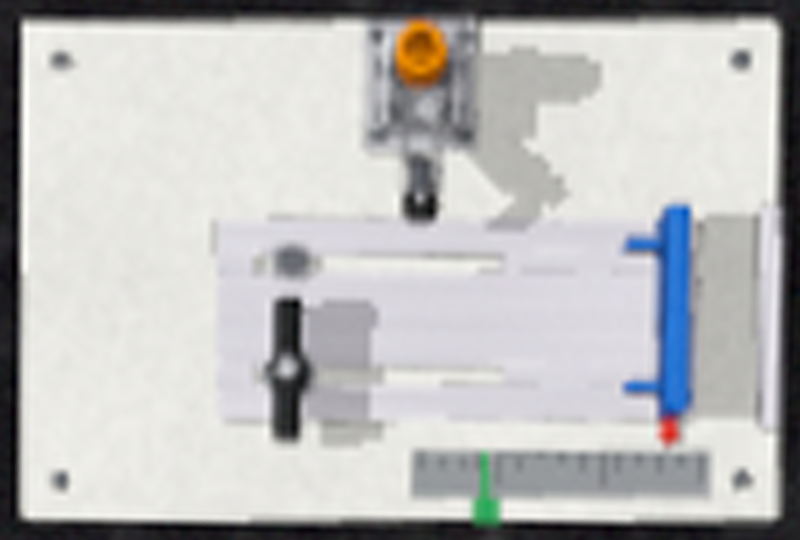

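View pics/b_mark.png

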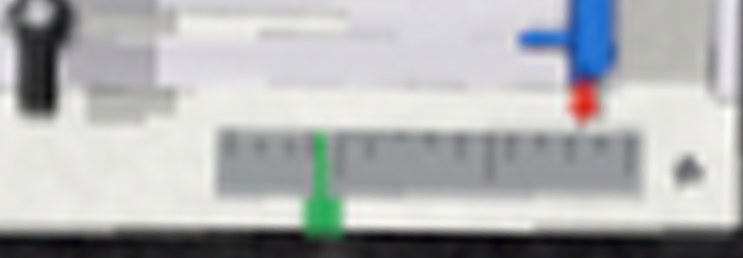

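View pics/b_side.png

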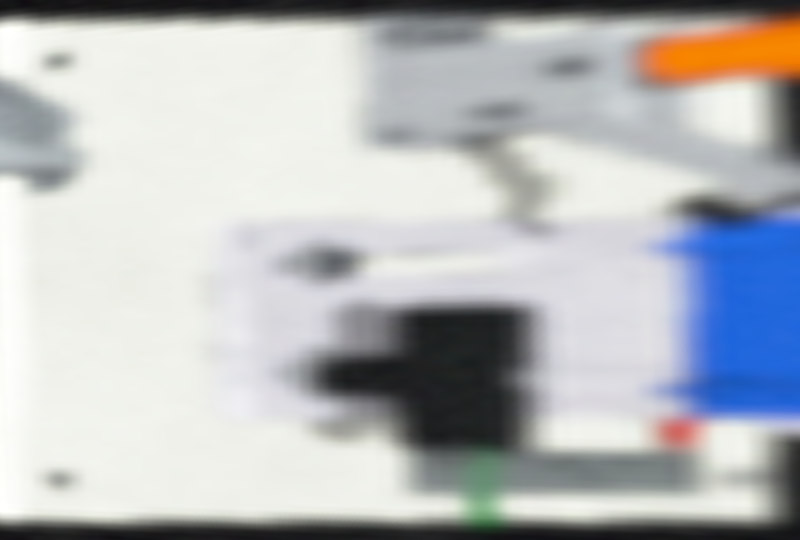

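The rectified views agree. The pointer is near board y -144 mm, the green line near -53 mm, the knob near (-25, +45), and the clamp socket near y -20. I'll quantify these and measure the bar and holder in enlarged crops.

Run:
```python
from fit import *
p,q=pickle.load(open("f0.pkl","rb"))
b=fit(p)[0]; bs=fit(q)[0]
def cen(im,w,x1,y1,s):
    v,u=np.nonzero(w>0);ww=w[v,u];return x1-s*(ww@v)/ww.sum(), y1-s*(ww@u)/ww.sum(), len(v)*s*s
s=.25
# pointer z=.020
a=brect(p,b,-70,-40,-175,-120,.020,s).astype(float);w=np.clip(a[...,0]-np.maximum(a[...,1],a[...,2])-60,0,None);print("ptr",cen(a,w,-40,-120,s))
# mark line portion (thin)
a=brect(p,b,-87,-62,-75,-30,.0155,s).astype(float);w=np.clip(a[...,1]-np.maximum(a[...,0],a[...,2])-12,0,None);print("mark",cen(a,w,-62,-30,s))
a=brect(p,b,-120,-62,-75,-30,.0155,s).astype(float);w=np.clip(a[...,1]-np.maximum(a[...,0],a[...,2])-12,0,None)
r=w.sum(1);c=(w@np.arange(w.shape[1]))/np.maximum(r,1)
for i in range(0,len(r),12): print(round(-62-i*s,1),round(r[i]),round(-30-s*c[i],2))
a=brect(q,bs,-70,-30,-180,-110,.020,s).astype(float);w=np.clip(a[...,0]-np.maximum(a[...,1],a[...,2])-50,0,None);print("ptr side",cen(a,w,-30,-110,s))
a=brect(q,bs,-87,-75,-75,-30,.0155,s).astype(float);w=np.clip(a[...,1]-np.maximum(a[...,0],a[...,2])-12,0,None);print("mark side",cen(a,w,-62,-30,s))
# fence top
a=brect(p,b,-70,70,-175,-110,.085,s).astype(float);w=np.clip(a[...,2]-a[...,0]-100,0,None);print("fence top",cen(a,w,70,-110,s))
# knob dark
a=brect(p,b,-80,30,20,75,.071,s).astype(float);w=np.clip(80-a.max(2),0,None);print("knob",cen(a,w,30,75,s))
# socket mouth
a=brect(p,b,100,180,-60,20,.120,s).astype(float);w=np.clip(a[...,0]-a[...,2]-100,0,None);print("socket",cen(a,w,180,20,s))
def crop(P,u0,u1,v0,v1,k,n): save(n,cv2.resize(P["frame"][v0:v1,u0:u1],None,fx=k,fy=k,interpolation=cv2.INTER_CUBIC))
crop(p,360,440,195,275,8,"bar_top");crop(q,270,350,145,215,9,"bar_side");crop(q,230,320,190,250,8,"cl_side")
```

```text
ptr (np.float64(-55.630825135809715), np.float64(-144.10850340136054), 108.0)
mark (np.float64(-76.78672023623612), np.float64(-52.15907606689571), 140.9375)
-62.0 0 -30.0
-65.0 185 -52.1
-68.0 682 -52.09
-71.0 833 -52.04
-74.0 816 -52.04
-77.0 891 -52.23
-80.0 895 -52.29
-83.0 863 -52.23
-86.0 902 -52.13
-89.0 1711 -52.69
-92.0 3359 -52.99
-95.0 3053 -52.93
-98.0 3076 -52.85
-101.0 1940 -53.24
-104.0 0 -30.0
-107.0 0 -30.0
-110.0 0 -30.0
-113.0 0 -30.0
-116.0 0 -30.0
-119.0 0 -30.0
ptr side (np.float64(-55.69835965978129), np.float64(-140.3106639982846), 202.875)
mark side (np.float64(-68.48509070636452), np.float64(-52.66812319189971), 236.9375)
fence top (np.float64(-1.560554925340952), np.float64(-141.44248165391124), 1324.5)
knob (np.float64(-28.110724148511814), np.float64(42.83099329329768), 651.0)
socket (np.float64(115.48772126717213), np.float64(-19.836480744688835), 560.125)
```

View pics/bar_top.png

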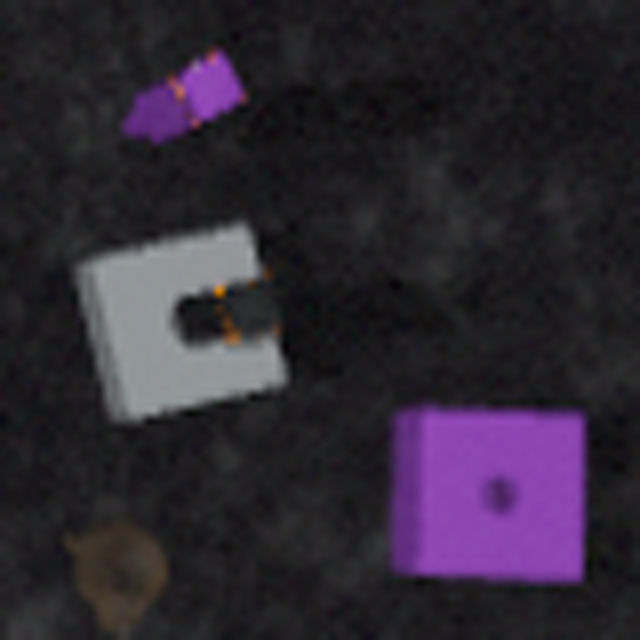

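View pics/bar_side.png

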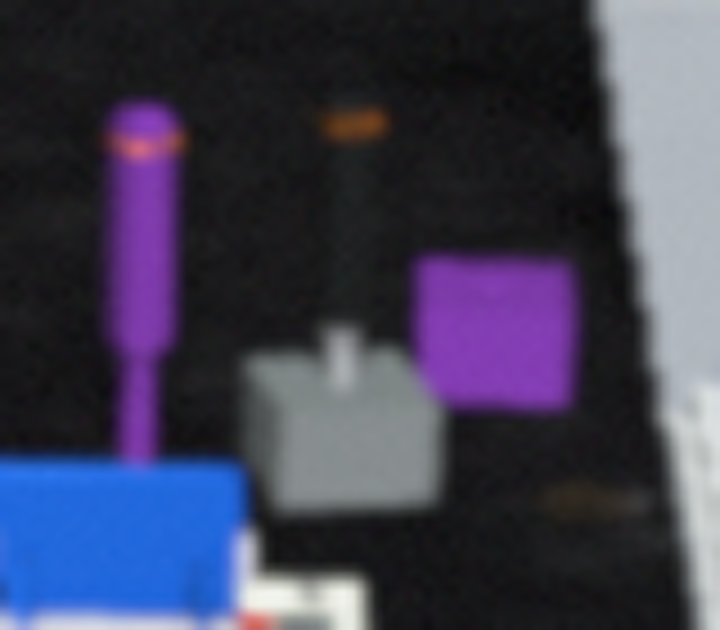

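View pics/cl_side.png

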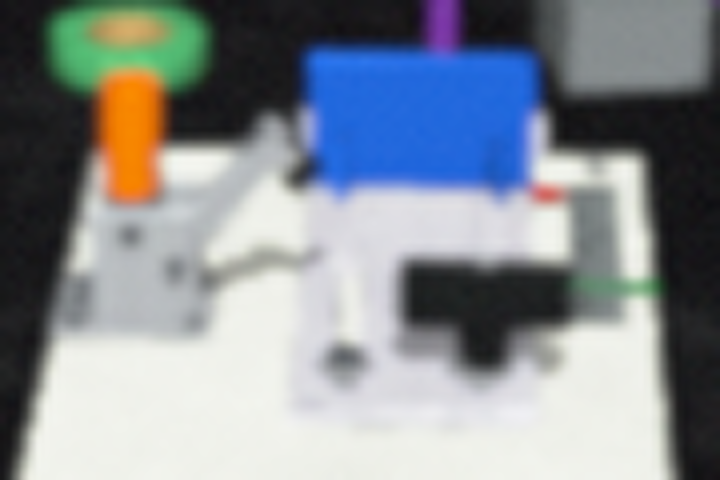

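Run:
```python
from fit import *
p,q=pickle.load(open("f0.pkl","rb"))
T=lambda l:[[360+u/8,195+v/8] for u,v in l]
S=lambda l:[[270+u/9,145+v/9] for u,v in l]
# holder top corners in top view
print("corners",onz(p,T([[95,262],[248,226],[287,384],[130,420]]),.045).round(4))
print("mean",onz(p,T([[95,262],[248,226],[287,384],[130,420]]),.045).mean(0).round(4))
print("bar top",onz(p,T([[256,307]]),.177).round(4))
print("band tri",tri(p,T([[248,311]])[0],q,S([[356,123]])[0]))
print("shank at holder top side", onz(q,S([[342,390]]),.045))
print("holder top corners side",onz(q,S([[243,357],[400,348],[443,402],[278,402]]),.045).round(4))
for z in(.17,.177): print(onz(p,T([[215,85]]),z))
print("purple holder top",onz(p,T([[500,495]]),.045))
# orange socket edges
b=fit(p)[0];s=.25
a=brect(p,b,90,150,-60,20,.120,s).astype(float);w=(a[...,0]-a[...,2]>100)
v,u=np.nonzero(w);print("socket x",150-s*v.min(),150-s*v.max(),"y",20-s*u.min(),20-s*u.max())
save("sock",cv2.resize(a.astype(np.uint8),None,fx=2,fy=2))
a=brect(p,b,-80,30,20,75,.071,s);save("knob",cv2.resize(a,None,fx=1.3,fy=1.3))
```

```text
corners [[ 0.4752 -0.2835  0.045 ]
 [ 0.4926 -0.3495  0.045 ]
 [ 0.4249 -0.3669  0.045 ]
 [ 0.4077 -0.2994  0.045 ]]
mean [ 0.4501 -0.3248  0.045 ]
bar top [[ 0.4508 -0.324   0.177 ]]
band tri (array([ 0.44778964, -0.32463528,  0.15945567]), np.float64(0.004481045525226104))
shank at holder top side [[ 0.44742318 -0.30162435  0.045     ]]
holder top corners side [[ 0.4919 -0.3395  0.045 ]
 [ 0.4221 -0.3583  0.045 ]
 [ 0.4035 -0.291   0.045 ]
 [ 0.4749 -0.284   0.045 ]]
[[ 0.53958559 -0.30842592  0.17      ]]
[[ 0.53881584 -0.30695412  0.177     ]]
purple holder top [[ 0.37984986 -0.45906351  0.045     ]]
socket x 130.75 101.5 y -8.25 -32.25
```

View pics/sock.png

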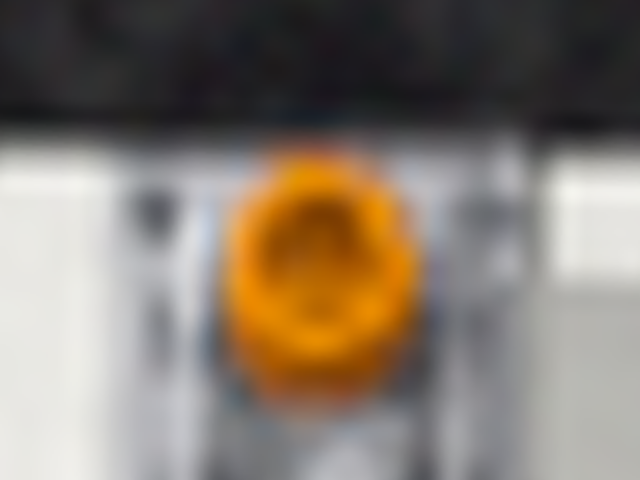

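View pics/knob.png

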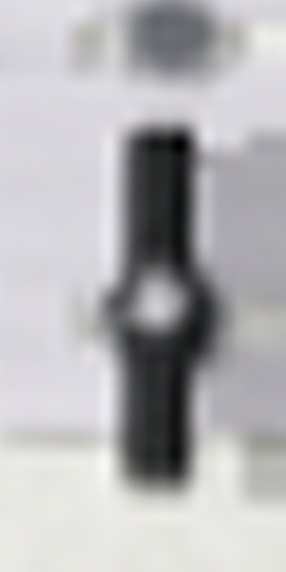

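```bash
cat > plan.py <<'E'
import sys,numpy as np
from scipy.spatial.transform import Rotation as Ro
from station import get_state
def plan(pos,rpy,n=None,nmax=8):
    s=get_state();P=np.array(s["eef_pos"]);R=Ro.from_euler("xyz",s["ee_rot"])
    T=Ro.from_euler("xyz",rpy);rv=(R.inv()*T).as_rotvec();d=np.array(pos)-P
    if np.linalg.norm(rv)>3.0 : print("near-pi",rv)
    k=max(np.linalg.norm(d)*1000/60,np.linalg.norm(rv)/.18);n=n or int(np.ceil(k)) or 1
    rows=[]
    for i in range(n):
        rows.append(np.r_[R.inv().apply(d/n)*1000,rv/n]); R=R*Ro.from_rotvec(rv/n)
    print("n",n)
    for i in range(0,n,nmax):
        print("; ".join(" ".join(f"{v:.1f}" if j<3 else f"{v:.3f}" for j,v in enumerate(r)) for r in rows[i:i+nmax]))
if __name__=="__main__":
    a=[float(v) for v in sys.argv[1:]];plan(a[:3],a[3:6],int(a[6]) if len(a)>6 else None)
E
python3 plan.py .538 -.1065 .2 3.14159 0 .0445
```

```text
n 17
-29.3 26.1 3.0 0.000 0.000 -0.173; -33.3 20.7 3.0 0.000 0.000 -0.173; -36.4 14.6 3.0 0.000 0.000 -0.173; -38.4 8.1 3.0 0.000 0.000 -0.173; -39.2 1.4 3.0 0.000 0.000 -0.173; -38.8 -5.4 3.0 0.000 0.000 -0.173; -37.3 -12.0 3.0 0.000 0.000 -0.173; -34.7 -18.3 3.0 0.000 0.000 -0.173
-31.0 -24.0 3.0 0.000 0.000 -0.173; -26.4 -29.0 3.0 0.000 0.000 -0.173; -21.0 -33.1 3.0 0.000 0.000 -0.173; -15.0 -36.2 3.0 0.000 0.000 -0.173; -8.5 -38.3 3.0 0.000 0.000 -0.173; -1.8 -39.2 3.0 0.000 0.000 -0.173; 5.0 -38.9 3.0 0.000 0.000 -0.173; 11.6 -37.5 3.0 0.000 0.000 -0.173
17.9 -34.9 3.0 0.000 0.000 -0.173
```

Emit:
step_arm --commands "-29.3 26.1 1 0 0 -0.173; -33.3 20.7 1 0 0 -0.173; -36.4 14.6 1 0 0 -0.173; -38.4 8.1 1 0 0 -0.173; -39.2 1.4 1 0 0 -0.173; -38.8 -5.4 1 0 0 -0.173; -37.3 -12 1 0 0 -0.173; -34.7 -18.3 1 0 0 -0.173" --jaw 46 --grip_force 20

```text
t: 2.1
eef_pos: [0.339, -0.3964, 0.2438]
ee_rot: [-3.141, -0.0, -1.512]
force: [0.2, 0.1, -0.1]
width: 0.0458
```

Emit:
step_arm --commands "-31 -24 1 0 0 -0.173; -26.4 -29 1 0 0 -0.173; -21 -33.1 3 0 0 -0.173; -15 -36.2 3 0 0 -0.173; -8.5 -38.3 3 0 0 -0.173; -1.8 -39.2 3 0 0 -0.173; 5 -38.9 5 0 0 -0.173; 11.6 -37.5 5 0 0 -0.173"

```text
t: 3.1
eef_pos: [0.518, -0.1385, 0.2197]
ee_rot: [-3.142, -0.001, -0.128]
force: [1.0, -0.3, 0.4]
width: 0.0462
```

```bash
python3 plan.py .538 -.1065 .12 3.14159 0 .0445; python3 -c "
from station import *
print(get_state()['q'])"
```

```text
n 2
7.8 -17.1 49.9 -0.000 -0.000 -0.086; 9.3 -16.4 49.9 -0.000 -0.000 -0.086
[ 1.04645397e-01  1.54612571e-01 -3.41030443e-01  1.00420590e-04
 -1.07448326e+00  1.33816748e+00]
```

Emit:
step_arm --commands "7.8 -17.1 50 0 0 -0.086; 9.3 -16.4 50 0 0 -0.086; 0 0 0 0 0 0"

```text
t: 3.48
eef_pos: [0.5353, -0.1072, 0.1161]
ee_rot: [3.141, 0.007, 0.039]
force: [-0.6, -0.2, 1.3]
width: 0.0459
```

```bash
python3 plan.py .538 -.1065 .074 3.14159 0 .0445
python3 - <<'E'
from fit import *
p=grab_frame("top");q=grab_frame("side")
save("t1",cv2.resize(p["frame"][130:270,210:390],None,fx=4,fy=4,interpolation=cv2.INTER_CUBIC))
save("s1",cv2.resize(q["frame"][150:270,210:350],None,fx=5,fy=5,interpolation=cv2.INTER_CUBIC))
E
```

```text
n 1
3.0 -0.6 42.1 0.000 0.007 -0.005
```

View pics/t1.png

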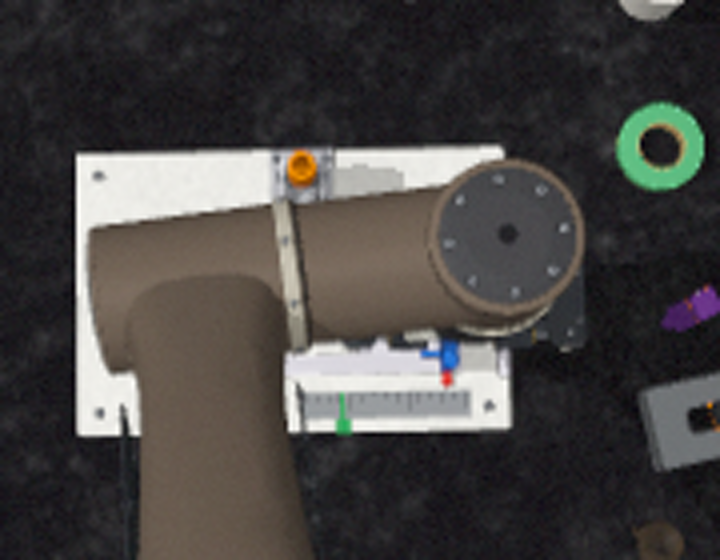

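View pics/s1.png

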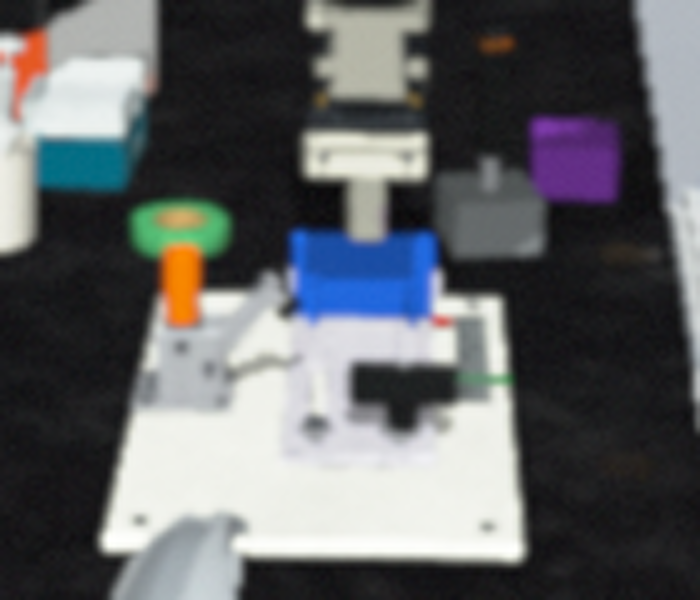

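The fingers hang centred over the blue fence: the side view shows the finger at (367,210) above the fence at (365,250). Pointer (446,379) and mark (343,425) both show in the top view. Descending and gripping.

Emit:
step_arm --commands "1.5 -0.3 21 0 0.004 -0.003; 1.5 -0.3 21 0 0.003 -0.002; 0 0 0 0 0 0"

```text
t: 3.95
eef_pos: [0.5405, -0.1076, 0.0785]
ee_rot: [3.142, -0.008, 0.042]
force: [-0.4, 0.9, 0.7]
width: 0.0457
```

Emit:
step_arm --commands "0 0 0 0 0 0; 0 0 0 0 0 0; 0 0 0 0 0 0; 0 0 0 0 0 0" --jaw 0 --grip_force 15

```text
t: 4.45
eef_pos: [0.5406, -0.107, 0.0779]
ee_rot: [-3.142, -0.008, 0.043]
force: [0.7, -0.3, 4.1]
width: 0.0114
```

Emit:
step_arm --commands "0 -10 0 0 0 0; 0 -20 0 0 0 0; 0 -20 0 0 0 0; 0 -20 0 0 0 0; 0 -12 0 0 0 0; 0 0 0 0 0 0"

```text
t: 5.2
eef_pos: [0.5367, -0.0238, 0.0779]
ee_rot: [-3.141, -0.007, 0.045]
force: [-3.6, 2.4, 7.1]
width: 0.0117
```

```bash
cat > pm.py <<'E'
from fit import *
def cen(w,x1,y1,s):
    v,u=np.nonzero(w>0);ww=w[v,u];return round(x1-s*(ww@v)/ww.sum(),2), round(y1-s*(ww@u)/ww.sum(),2), len(v)*s*s
def pm(tag,full=False):
    p0,q0=pickle.load(open("f0.pkl","rb"));b=fit(p0)[0];bs=fit(q0)[0];s=.25
    p=grab_frame("top");q=grab_frame("side")
    for P,B,n in((p,b,"top"),(q,bs,"side")):
        a=brect(P,B,-63,-45,-175,-20,.020,s).astype(float);w=np.clip(a[...,0]-np.maximum(a[...,1],a[...,2])-50,0,None);print(n,"ptr",cen(w,-45,-20,s) if w.any() else None)
        a=brect(P,B,-85,-68,-75,-30,.0155,s).astype(float);w=np.clip(a[...,1]-np.maximum(a[...,0],a[...,2])-12,0,None);print(n,"mark",cen(w,-68,-30,s) if w.any() else None)
        save(tag+n,brect(P,B,-110,-30,-100,0,.018,.2))
    if full:
        save(tag+"T",cv2.resize(p["frame"][130:270,210:400],None,fx=4,fy=4,interpolation=cv2.INTER_CUBIC))
        save(tag+"S",cv2.resize(q["frame"][150:270,210:350],None,fx=5,fy=5,interpolation=cv2.INTER_CUBIC))
    return p,q
E
python3 -c "
from pm import *
pm('m1')
im=np.vstack([cv2.imread('pics/m1top.png'),cv2.imread('pics/m1side.png')]);cv2.imwrite('pics/m1.png',im)"
```

```text
top ptr (np.float64(-55.43), np.float64(-61.39), 108.6875)
top mark (np.float64(-76.56), np.float64(-52.17), 109.125)
side ptr None
side mark (np.float64(-77.73), np.float64(-53.07), 304.9375)
```

View pics/m1.png

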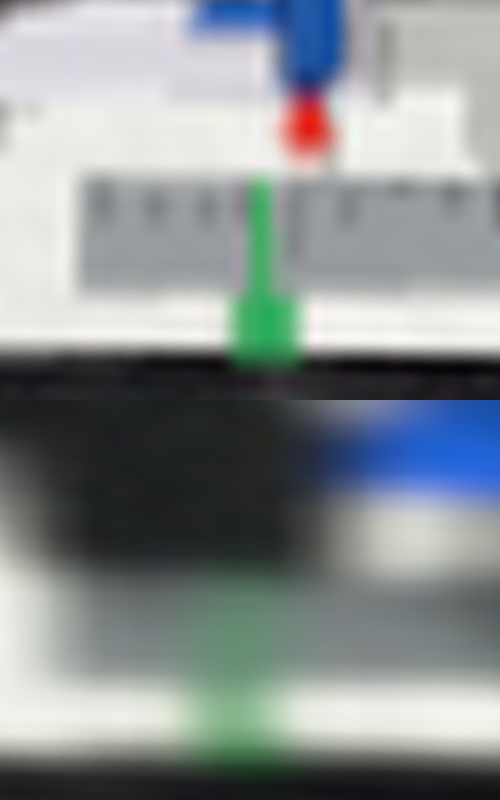

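Emit:
step_arm --commands "0 -6 0 0 0 0; 0 -3 0 0 0 0; 0 0 0 0 0 0; 0 0 0 0 0 0"

```text
t: 5.8
eef_pos: [0.5364, -0.0157, 0.0779]
ee_rot: [-3.141, -0.007, 0.044]
force: [-3.4, 1.8, 6.3]
width: 0.0118
```

```bash
python3 -c "
from pm import *
pm('m2')"
```

```text
top ptr (np.float64(-55.49), np.float64(-53.44), 106.75)
top mark (np.float64(-76.58), np.float64(-52.16), 108.875)
side ptr None
side mark (np.float64(-77.58), np.float64(-53.1), 306.9375)
```

View pics/m2top.png

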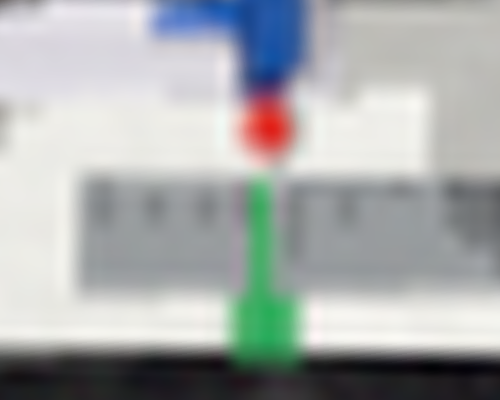

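Emit:
step_arm --commands "0 -1.0 0 0 0 0; 0 0 0 0 0 0; 0 0 0 0 0 0"

```text
t: 6.28
eef_pos: [0.5363, -0.015, 0.0779]
ee_rot: [3.141, -0.007, 0.044]
force: [-1.7, -1.0, 6.9]
width: 0.0119
```

Emit:
step_arm --commands "0 0 0 0 0 0; 0 0 0 0 0 0; 0 0 0 0 0 0" --jaw 40

```text
t: 6.65
eef_pos: [0.5364, -0.015, 0.0774]
ee_rot: [-3.142, -0.007, 0.043]
force: [0.3, 0.2, 0.2]
width: 0.0361
```

```bash
python3 -c "
from pm import *
pm('m3')"
```

```text
top ptr (np.float64(-55.43), np.float64(-52.4), 105.5)
top mark (np.float64(-76.63), np.float64(-52.17), 109.5)
side ptr None
side mark (np.float64(-77.54), np.float64(-53.01), 310.75)
```

View pics/m3top.png

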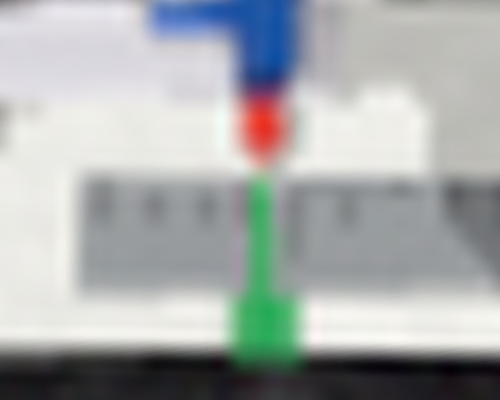

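Emit:
step_arm --commands "0 0 30 0 0 0; 0 0 0 0 0 0"

```text
t: 7.0
eef_pos: [0.5381, -0.0148, 0.0483]
ee_rot: [-3.142, -0.01, 0.044]
force: [2.3, 0.3, 2.6]
width: 0.0398
```

I entered that z shift with the wrong sign: tool +z points down, so the fingers went down beside the fence. The force was only 2.6 N. Going up now, and I'll check the pointer again.

Emit:
step_arm --commands "0 0 -25 0 0 0; 0 0 -50 0 0 0; 0 0 -10 0 0 0; 0 0 0 0 0 0"

```text
t: 7.5
eef_pos: [0.5363, -0.015, 0.1331]
ee_rot: [-3.141, -0.009, 0.043]
force: [-0.8, 0.4, 0.2]
width: 0.0401
```

```bash
python3 -c "
from pm import *
pm('m4',True)"; python3 plan.py .501 .0802 .125 3.14159 0 .02
```

```text
top ptr (np.float64(-55.08), np.float64(-53.0), 102.875)
top mark (np.float64(-76.58), np.float64(-52.17), 110.0)
side ptr None
side mark (np.float64(-77.69), np.float64(-53.03), 304.4375)
n 2
-15.1 -48.5 3.2 0.000 -0.003 0.011; -15.6 -48.3 3.2 0.000 -0.003 0.011
```

View pics/m4T.png

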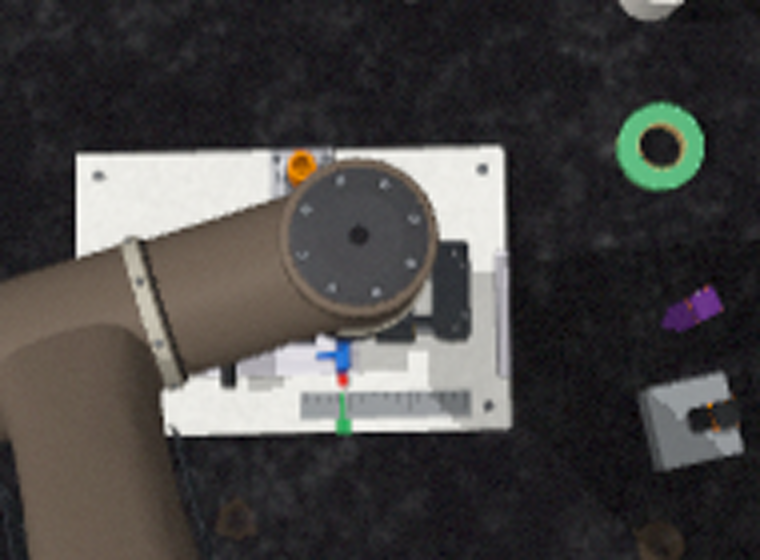

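View pics/m4S.png

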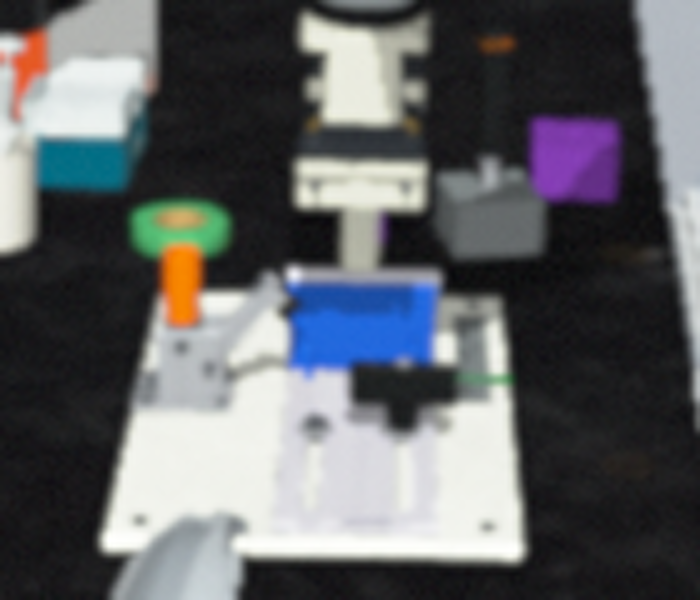

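View pics/m4top.png

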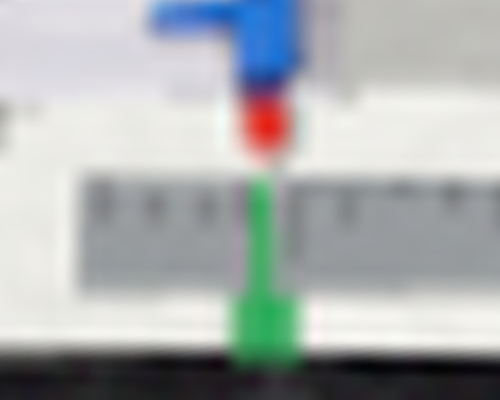

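Emit:
step_arm --commands "-15 -48.5 0 0 0 0.011; -15.5 -48.3 10 0 -0.006 0.011; 0 0 0 0 0 0"

```text
t: 7.98
eef_pos: [0.5003, 0.0822, 0.1205]
ee_rot: [3.14, 0.002, 0.024]
force: [0.9, -0.4, -0.3]
width: 0.0398
```

```bash
python3 -c "
from pm import *
pm('m5',True)"; python3 plan.py .501 .0802 .066 3.14159 0 .02
```

```text
top ptr (np.float64(-56.25), np.float64(-54.09), 67.5625)
top mark (np.float64(-76.62), np.float64(-52.16), 108.25)
side ptr None
side mark (np.float64(-77.85), np.float64(-53.18), 307.5625)
n 1
-0.3 0.3 55.2 0.001 0.001 0.003
```

View pics/m5T.png

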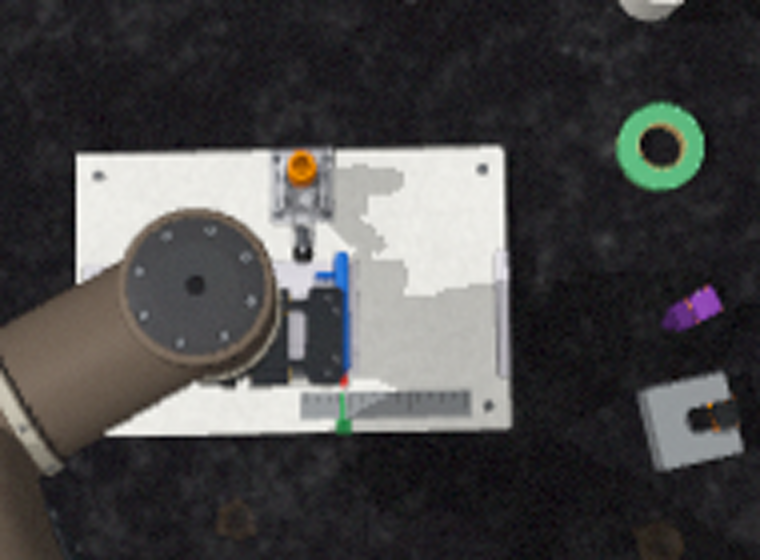

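View pics/m5S.png

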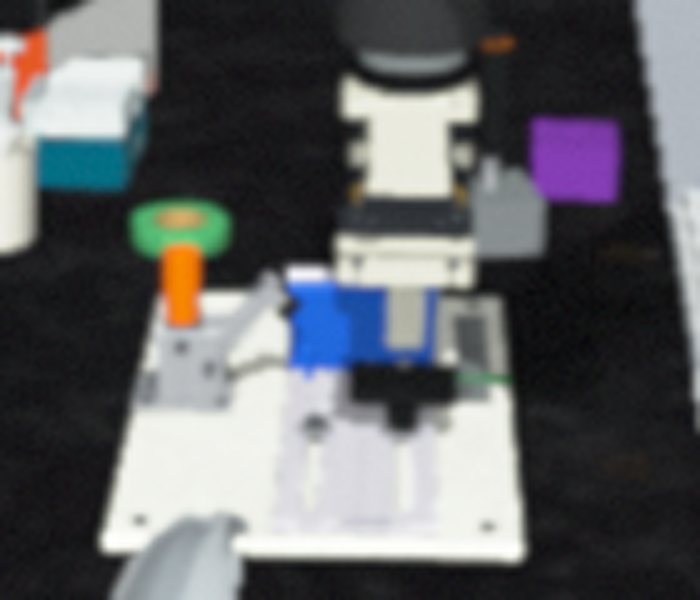

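The fingers are over the knob: in the side view the finger is at (405,320) and the wing at (403,385). Descending to grip the wing.

Emit:
step_arm --commands "0 0.2 27 0 0 0; 0 0 28 0 0 0; 0 0 0 0 0 0"

```text
t: 8.45
eef_pos: [0.5007, 0.0784, 0.0653]
ee_rot: [3.139, 0.004, 0.02]
force: [-0.3, -0.2, -0.9]
width: 0.0401
```

Emit:
step_arm --commands "0 0 0 0 0 0; 0 0 0 0 0 0; 0 0 0 0 0 0; 0 0 0 0 0 0" --jaw 0 --grip_force 40

```text
t: 8.95
eef_pos: [0.5025, 0.0806, 0.0681]
ee_rot: [-3.141, -0.002, 0.022]
force: [-1.4, 0.8, 4.7]
width: 0.0138
```

```bash
python3 -c "
from station import *
s=get_state();print(s['moment'],s['force'],s['q'])"
```

```text
[0.19272029 0.5941532  0.0619242 ] [-1.38323555  0.79486753  4.65958067] [ 5.45762179e-01  2.89018608e-01 -5.81075801e-01  8.24332509e-04
 -6.98297318e-01  1.04607102e+00]
```

Emit:
step_arm --commands "0 0 0 0 0 0.1; 0 0 0 0 0 0.15; 0 0 0 0 0 0.15; 0 0 0 0 0 0.15; 0 0 0 0 0 0.15; 0 0 0 0 0 0.15; 0 0 0 0 0 0.15; 0 0 0 0 0 0.1"

```text
t: 9.95
eef_pos: [0.5022, 0.0801, 0.0681]
ee_rot: [-3.14, -0.001, -1.082]
force: [-2.0, -0.8, 6.9]
width: 0.0141
```

```bash
python3 -c "
from station import *
s=get_state();print(s['moment'],s['force'],s['q'])"
```

```text
[-0.43214744  0.75805314  0.20355305] [-1.98570508 -0.77538761  6.94485745] [ 0.54555597  0.28897664 -0.58140504  0.00138329 -0.69908455 -0.05783186]
```

Emit:
step_arm --commands "0 0 0 0 0 0.06; 0 0 0 0 0 0.06; 0 0 0 0 0 0.06; 0 0 0 0 0 0"

```text
t: 10.45
eef_pos: [0.5021, 0.0801, 0.0681]
ee_rot: [-3.14, -0.001, -1.259]
force: [-1.7, -1.2, 7.1]
width: 0.0138
```

```bash
python3 -c "
from station import *
s=get_state();print(s['moment'],s['force'],s['q'])"
```

```text
[-0.49389874  0.8803202   0.16051056] [-1.67318026 -1.19322576  7.09585191] [ 0.54561757  0.28892571 -0.58150167  0.00139987 -0.69922749 -0.23457542]
```

Emit:
step_arm --commands "0 0 0 0 0 0.04; 0 0 0 0 0 0.04; 0 0 0 0 0 0.03; 0 0 0 0 0 0"

```text
t: 10.95
eef_pos: [0.5022, 0.0798, 0.0681]
ee_rot: [-3.14, -0.001, -1.366]
force: [-2.0, -3.1, 6.7]
width: 0.0152
```

```bash
python3 -c "
from station import *
s=get_state();print(s['moment'],s['force'],s['q'])"
```

```text
[-1.21780636  0.42363613  1.07837965] [-1.98290053 -3.08173561  6.73884079] [ 0.5455402   0.28905489 -0.58177014  0.00259071 -0.69932897 -0.34297743]
```

The moment jumped to 1.1 N m and the jaws are being wedged, so the knob is at its stop. Releasing and rising.

Emit:
step_arm --commands "0 0 0 0 0 0; 0 0 0 0 0 0; 0 0 0 0 0 0" --jaw 45

```text
t: 11.32
eef_pos: [0.502, 0.0803, 0.0673]
ee_rot: [-3.141, 0.0, -1.369]
force: [-0.2, -0.3, -0.4]
width: 0.0394
```

Emit:
step_arm --commands "0 0 -30 0 0 0; 0 0 -50 0 0 0; 0 0 -60 0 0 0; 0 0 0 0 0 0"

```text
t: 11.82
eef_pos: [0.5044, 0.0813, 0.2123]
ee_rot: [-3.132, 0.002, -1.368]
force: [0.2, 0.2, -0.8]
width: 0.0452
```

```bash
python3 plan.py .449 -.323 .25 3.14159 0 .247
```

```text
n 9
42.8 15.0 -4.4 -0.001 -0.001 -0.179; 39.4 22.4 -4.4 -0.001 -0.001 -0.179; 34.7 29.1 -4.4 -0.001 -0.001 -0.179; 29.0 34.8 -4.4 -0.001 -0.001 -0.179; 22.3 39.5 -4.4 -0.001 -0.001 -0.179; 14.9 42.8 -4.4 -0.001 -0.001 -0.179; 7.0 44.8 -4.3 -0.001 -0.001 -0.179; -1.1 45.3 -4.3 -0.001 -0.001 -0.179
-9.2 44.4 -4.2 -0.001 -0.001 -0.179
```

Emit:
step_arm --commands "43 15 -4.5 0 0 -0.179; 39.5 22.5 -4.5 0 0 -0.179; 34.5 29 -4.5 0 0 -0.179; 29 35 -4.5 0 0 -0.179; 22.5 39.5 -4.5 0 0 -0.179; 15 43 -4.5 0 0 -0.179; 7 45 -4 0 0 -0.179; -1 45.5 -4 0 0 -0.179"

```text
t: 12.82
eef_pos: [0.4513, -0.2807, 0.2417]
ee_rot: [-3.141, -0.0, 0.067]
force: [0.9, -0.1, 0.7]
width: 0.045
```

```bash
python3 plan.py .449 -.323 .24 3.14159 0 .247;python3 -c "
from pm import *
p,q=pm('m6',True)
save('bt2',cv2.resize(p['frame'][195:275,345:425],None,fx=8,fy=8,interpolation=cv2.INTER_CUBIC))"
```

```text
n 2
-2.6 21.0 0.8 -0.000 -0.000 -0.090; -4.4 20.7 0.8 -0.000 -0.000 -0.090
top ptr (np.float64(-55.1), np.float64(-53.03), 103.125)
top mark (np.float64(-76.59), np.float64(-52.18), 108.5)
side ptr (np.float64(-55.33), np.float64(-50.67), 162.375)
side mark (np.float64(-77.59), np.float64(-53.15), 305.5)
```

View pics/m6T.png

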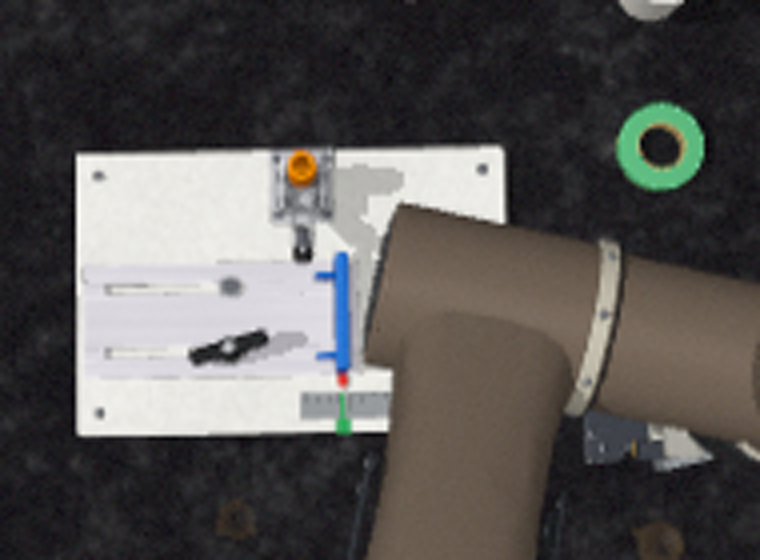

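View pics/m6S.png

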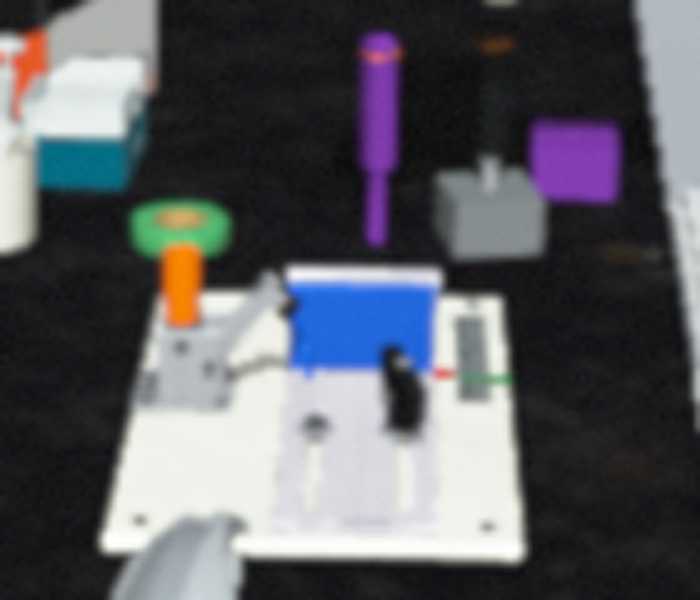

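View pics/m6top.png

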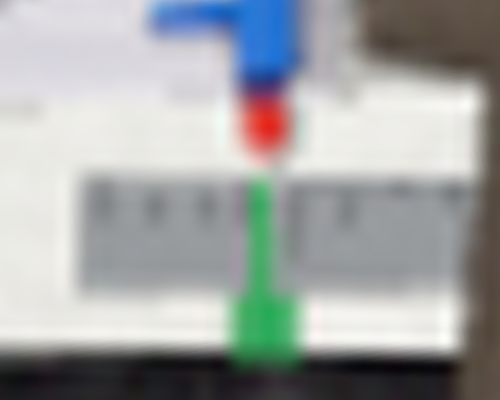

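The wing now lies nearly along y, turned about 1.3 rad, and the pointer is still on the mark: pointer (265,120), line (261,230). Now the black bar.

Emit:
step_arm --commands "-2.5 21 0 0 0 -0.09; -4.5 20.5 0 0 0 -0.09; 0 0 0 0 0 0; 0 0 0 0 0 0"

```text
t: 13.42
eef_pos: [0.4491, -0.3208, 0.2417]
ee_rot: [-3.141, -0.0, 0.239]
force: [-0.3, -0.5, 0.8]
width: 0.045
```

```bash
python3 plan.py .449 -.323 .147 3.14159 0 .247;python3 -c "
from pm import *
p,q=grab_frame('top'),grab_frame('side')
save('bs3',cv2.resize(q['frame'][110:220,260:370],None,fx=6,fy=6,interpolation=cv2.INTER_CUBIC))
save('bt3',cv2.resize(p['frame'][195:275,345:425],None,fx=7,fy=7,interpolation=cv2.INTER_CUBIC))"
```

```text
n 2
-0.3 1.1 47.3 -0.000 -0.000 -0.004; -0.3 1.1 47.3 -0.000 -0.000 -0.004
```

View pics/bs3.png

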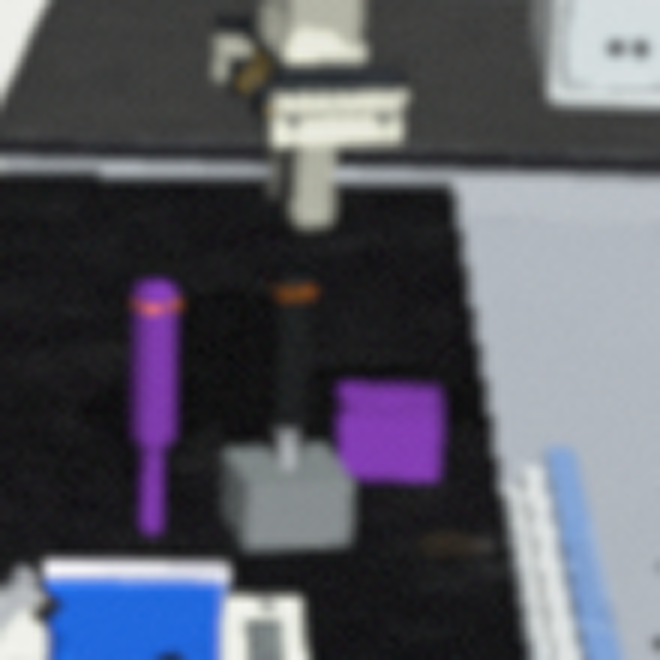

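View pics/bt3.png

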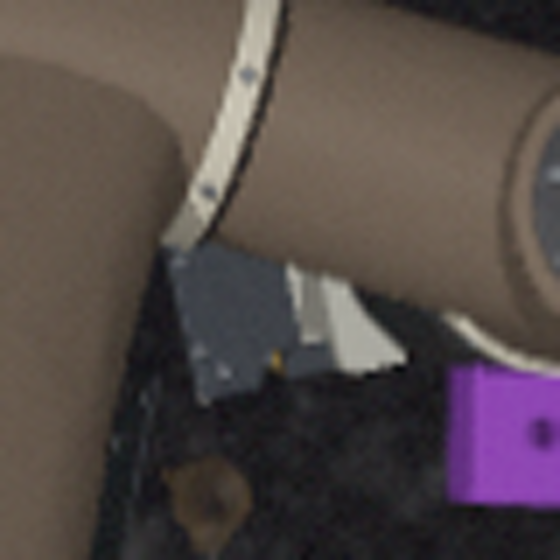

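```bash
python3 -c "
from h import *
from scipy.spatial.transform import Rotation as Ro
q=grab_frame('side');s=get_state();R=Ro.from_euler('xyz',s['ee_rot'])
for l in ([0,-.032,.025],[0,-.035,.025],[.0095,-.035,.025],[-.0095,-.035,.025]):
  u=proj(q,s['eef_pos']+R.apply(l))[0];print(l,(u-[260,110])*6)
for X in ([.449,-.323,.165],[.449,-.323,.07]): print((proj(q,X)[0]-[260,110])*6)
"
```

```text
[0, -0.032, 0.025] [306.04020052 219.90014422]
[0, -0.035, 0.025] [307.15838947 221.17716492]
[0.0095, -0.035, 0.025] [292.40406946 221.68082955]
[-0.0095, -0.035, 0.025] [321.88444852 220.67603523]
[292.27856997 284.1148007 ]
[287.27183234 422.99318148]
```

The side view confirms alignment: the finger and the bar show the same camera bias. Descending on the bar.

Emit:
step_arm --commands "-0.5 1 30 0 0 -0.004; 0 1 35 0 0 -0.004; 0 0 29 0 0 0; 0 0 0 0 0 0; 0 0 0 0 0 0"

```text
t: 14.2
eef_pos: [0.4502, -0.3236, 0.1494]
ee_rot: [3.14, -0.002, 0.25]
force: [0.7, -0.8, 1.0]
width: 0.0452
```

Emit:
step_arm --commands "0 0 0 0 0 0; 0 0 0 0 0 0; 0 0 0 0 0 0; 0 0 0 0 0 0" --jaw 0 --grip_force 45

```text
t: 14.7
eef_pos: [0.4497, -0.3237, 0.1488]
ee_rot: [3.141, -0.002, 0.249]
force: [-0.4, 0.7, 4.2]
width: 0.022
```

Emit:
step_arm --commands "0 0 -20 0 0 0; 0 0 -40 0 0 0; 0 0 -50 0 0 0; 0 0 -50 0 0 0; 0 0 0 0 0 0"

```text
t: 15.32
eef_pos: [0.4507, -0.3243, 0.3124]
ee_rot: [3.137, -0.007, 0.249]
force: [0.2, -0.3, -1.8]
width: 0.0222
```

```bash
python3 plan.py .652 .0215 .3 3.14159 0 .0445;python3 -c "
from pm import *
p,q=grab_frame('top'),grab_frame('side')
save('bs4',cv2.resize(q['frame'][90:220,260:370],None,fx=5,fy=5,interpolation=cv2.INTER_CUBIC))"
```

```text
n 7
40.0 -40.8 1.9 0.001 -0.001 0.029; 38.8 -41.9 1.8 0.001 -0.001 0.029; 37.6 -43.1 1.8 0.001 -0.001 0.029; 36.3 -44.1 1.8 0.001 -0.001 0.029; 35.0 -45.2 1.8 0.001 -0.001 0.029; 33.7 -46.2 1.8 0.001 -0.001 0.029; 32.3 -47.1 1.8 0.001 -0.001 0.029
```

View pics/bs4.png

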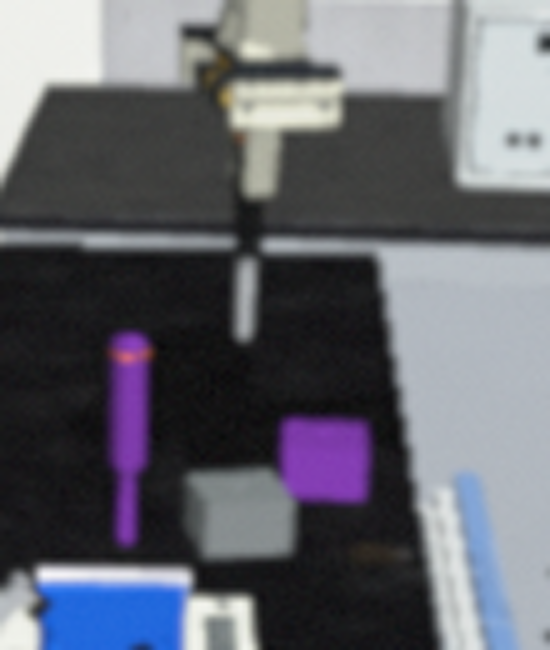

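The bar is out and hanging straight, with its tip at (245,340) in the crop. Moving to above the socket.

Emit:
step_arm --commands "40 -41 1.5 0 0 0.029; 39 -42 1.5 0 0 0.029; 37.5 -43 1.5 0 0 0.029; 36.5 -44 1.5 0 0 0.029; 35 -45 1.5 0 0 0.029; 33.5 -46 1.5 0 0 0.029; 32.5 -47 1.5 0 0 0.029; 0 0 0 0 0 0"

```text
t: 16.42
eef_pos: [0.651, 0.0254, 0.294]
ee_rot: [3.141, 0.004, 0.049]
force: [-0.4, -0.1, -2.3]
width: 0.0219
```

Emit:
step_arm --commands "0 0 0 0 0 0; 0 0 0 0 0 0"

```text
t: 16.68
eef_pos: [0.6499, 0.0211, 0.2973]
ee_rot: [3.141, 0.0, 0.045]
force: [0.5, -0.1, -2.0]
width: 0.022
```

```bash
python3 plan.py .652 .0215 .275 3.14159 0 .0445;python3 -c "
from pm import *
p,q=grab_frame('top'),grab_frame('side')
pickle.dump((p,q),open('f5.pkl','wb'))
save('bt5',cv2.resize(p['frame'][130:230,230:350],None,fx=6,fy=6,interpolation=cv2.INTER_CUBIC))
save('bs5',cv2.resize(q['frame'][120:250,200:310],None,fx=5,fy=5,interpolation=cv2.INTER_CUBIC))"
```

```text
n 1
2.1 -0.3 22.3 0.000 0.000 0.001
```

View pics/bs5.png

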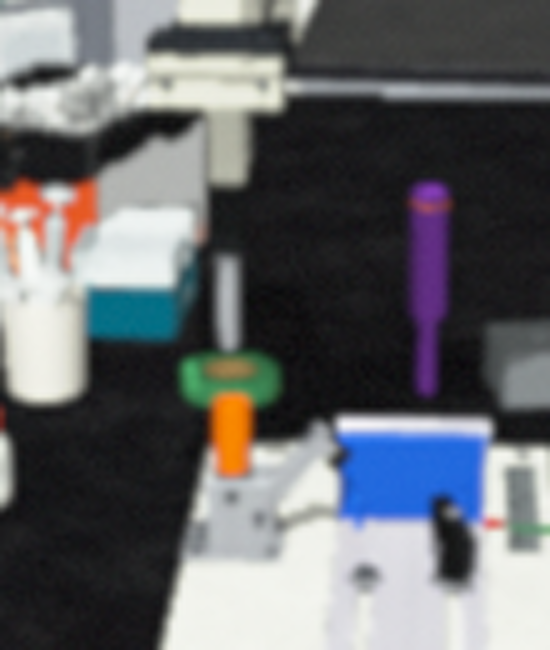

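View pics/bt5.png

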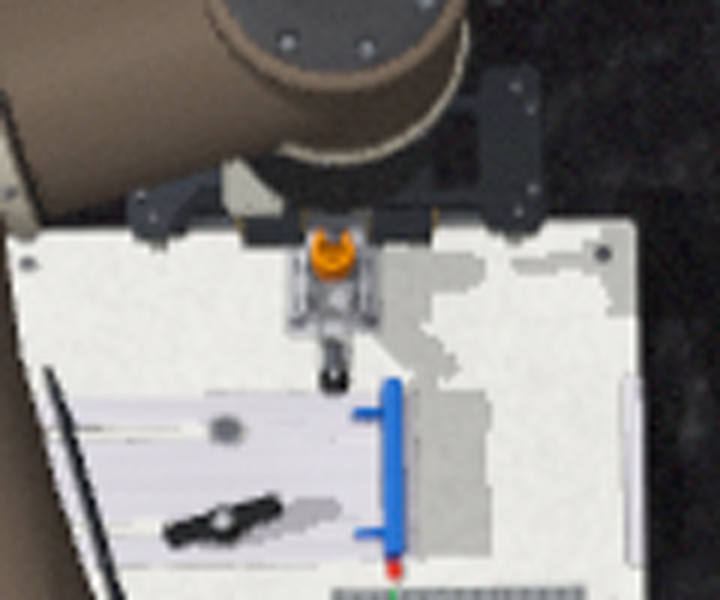

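```bash
python3 -c "
from pm import *
p,q=pickle.load(open('f5.pkl','rb'))
def ony(P,uv,y):
    c,d=ray(P,[uv]);return c+d[0]*((y-c[1])/d[0][1])
f=q['frame'].astype(float)
# subpixel columns: socket orange rows 200-212, shank bright rows 172-187
for r in range(199,214,2):
    w=np.clip(f[r,235:260,0]-f[r,235:260,2]-60,0,None);u=235+(w@np.arange(25))/w.sum();print('sock',r,round(u,2),ony(q,[u,r],.0215).round(4))
for r in range(170,190,2):
    w=np.clip(f[r,238:254].min(1)-70,0,None);u=238+(w@np.arange(16))/max(w.sum(),1);print('shank',r,round(u,2),ony(q,[u,r],.0215).round(4))
"
```

```text
sock 199 245.97 [0.6491 0.0215 0.1203]
sock 201 245.89 [0.6495 0.0215 0.1132]
sock 203 245.9 [0.6496 0.0215 0.1061]
sock 205 245.88 [0.6498 0.0215 0.099 ]
sock 207 245.81 [0.6501 0.0215 0.0919]
sock 209 245.82 [0.6502 0.0215 0.0847]
sock 211 246.0 [0.6497 0.0215 0.0776]
sock 213 246.0 [0.6498 0.0215 0.0703]
shank 170 238.0 [0.6733 0.0215 0.2191]
shank 172 244.86 [0.6513 0.0215 0.2131]
shank 174 245.06 [0.6508 0.0215 0.2064]
shank 176 245.04 [0.6509 0.0215 0.1996]
shank 178 245.01 [0.6512 0.0215 0.1928]
shank 180 245.0 [0.6513 0.0215 0.186 ]
shank 182 245.01 [0.6514 0.0215 0.1792]
shank 184 245.03 [0.6514 0.0215 0.1723]
shank 186 245.19 [0.651  0.0215 0.1655]
shank 188 245.34 [0.6506 0.0215 0.1586]
```

Emit:
step_arm --commands "-1.2 0 15 0 0 0; 0 -0.3 15 0 0 0; 0 0 0 0 0 0; 0 0 6 0 0 0; 0 0 6 0 0 0; 0 0 0 0 0 0"

```text
t: 17.52
eef_pos: [0.6492, 0.0223, 0.2553]
ee_rot: [3.142, -0.0, 0.046]
force: [-0.6, 0.6, -1.1]
width: 0.0215
```

Emit:
step_arm --commands "0 0 8 0 0 0; 0 0 10 0 0 0; 0 0 10 0 0 0; 0 0 5 0 0 0; 0 0 0 0 0 0; 0 0 0 0 0 0"

```text
t: 18.27
eef_pos: [0.6496, 0.0223, 0.2233]
ee_rot: [-3.142, -0.002, 0.046]
force: [0.3, -0.4, -0.6]
width: 0.0217
```

```bash
python3 -c "
from pm import *
p,q=grab_frame('top'),grab_frame('side')
save('bs6',cv2.resize(q['frame'][120:250,200:310],None,fx=5,fy=5,interpolation=cv2.INTER_CUBIC))"
```

```text
(no output)
```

View pics/bs6.png

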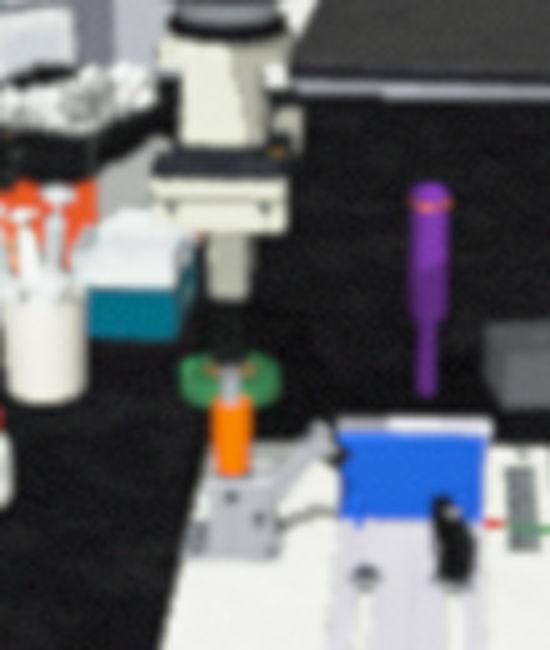

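The shank is inside the orange tube. About 6–7 mm remain, so I'll push to the floor.

Emit:
step_arm --commands "0 0 3 0 0 0; 0 0 3 0 0 0; 0 0 2 0 0 0; 0 0 0 0 0 0; 0 0 0 0 0 0"

```text
t: 19.0
eef_pos: [0.6497, 0.0224, 0.2169]
ee_rot: [-3.142, -0.003, 0.047]
force: [-4.8, 1.3, 9.4]
width: 0.0216
```

Emit:
step_arm --commands "0 0 1.5 0 0 0; 0 0 0 0 0 0"

```text
t: 19.25
eef_pos: [0.6501, 0.0225, 0.2167]
ee_rot: [-3.142, -0.004, 0.047]
force: [-5.3, 1.1, 16.2]
width: 0.0213
```

Emit:
step_arm --commands "-7.8 0 0.2 0 0.05 0; -7.8 0 0.2 0 0.05 0; -7.8 0 0.2 0 0.05 0; -7.8 0 0.2 0 0.05 0; 0 0 0 0 0 0"

```text
t: 19.88
eef_pos: [0.6209, 0.0213, 0.2139]
ee_rot: [-3.141, -0.21, 0.048]
force: [5.1, -1.2, 6.6]
width: 0.0221
```

```bash
python3 -c "
from pm import *
print(get_state()['moment'])
p,q=grab_frame('top'),grab_frame('side')
save('bs7',cv2.resize(q['frame'][120:250,200:310],None,fx=5,fy=5,interpolation=cv2.INTER_CUBIC))"
```

```text
[-0.76826587 -1.97681207 -0.1362257 ]
```

View pics/bs7.png

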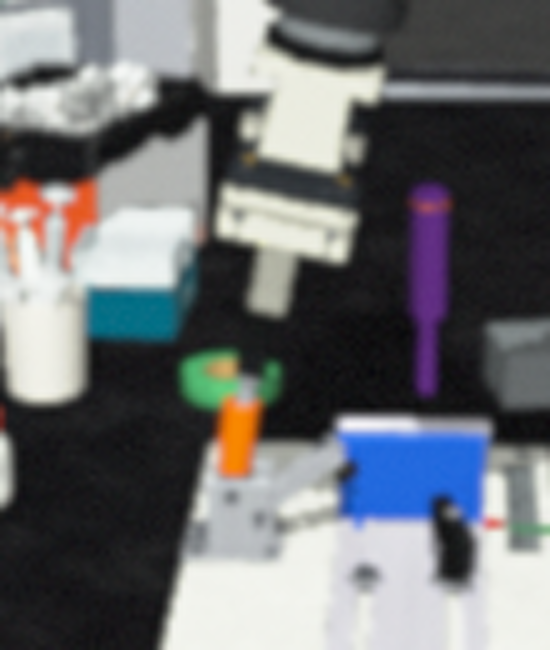

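The lever follows the bar; the force is small. Continuing.

Emit:
step_arm --commands "-7.8 0 0.2 0 0.05 0; -7.8 0 0.2 0 0.05 0; -7.8 0 0.2 0 0.05 0; -7.8 0 0.2 0 0.05 0; 0 0 0 0 0 0"

```text
t: 20.6
eef_pos: [0.5888, 0.0196, 0.2038]
ee_rot: [-3.141, -0.406, 0.047]
force: [-15.8, 3.9, 21.2]
width: 0.0214
```

Emit:
step_arm --commands "-7.8 0 0.2 0 0.05 0; -7.8 0 0.2 0 0.05 0; 0 0 0 0 0 0; 0 0 0 0 0 0"

```text
t: 21.1
eef_pos: [0.5781, 0.0176, 0.1979]
ee_rot: [3.14, -0.501, 0.047]
force: [-13.4, 6.1, 13.2]
width: 0.0215
```

```bash
python3 -c "
from pm import *
print(get_state()['moment'])
p,q=pm('m8',True)
save('bs8',cv2.resize(q['frame'][120:250,200:310],None,fx=5,fy=5,interpolation=cv2.INTER_CUBIC))"
```

```text
[2.64734383 4.49615492 1.57389743]
top ptr None
top mark None
side ptr (np.float64(-55.36), np.float64(-50.66), 162.3125)
side mark (np.float64(-77.61), np.float64(-53.06), 305.9375)
```

View pics/bs8.png

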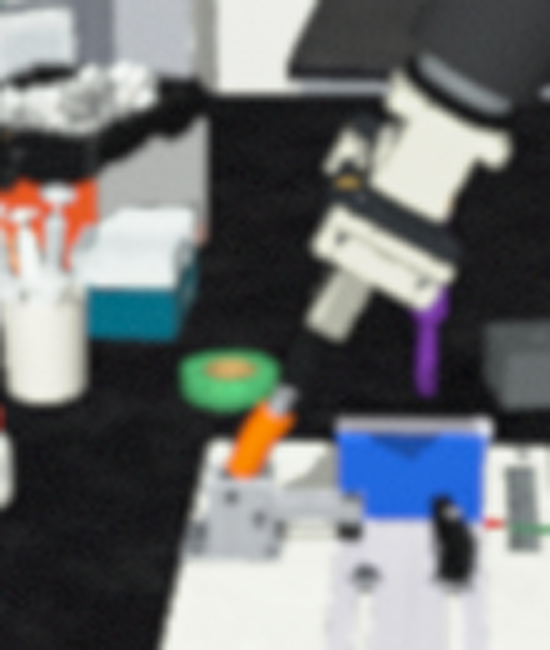

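The arm lies on the plate, and the lever appears over its dead point and shut. I'll overdrive slightly to make sure it's against the stop, relieving the axial load at the same time.

Emit:
step_arm --commands "-6 0 -0.5 0 0.02 0; -5 0 -0.5 0 0.02 0; 0 0 0 0 0 0; 0 0 0 0 0 0"

```text
t: 21.7
eef_pos: [0.5706, 0.0166, 0.1988]
ee_rot: [-3.14, -0.53, 0.047]
force: [-2.5, 6.6, 2.4]
width: 0.0216
```

```bash
python3 -c "
from pm import *
print(get_state()['moment'])
p,q=grab_frame('top'),grab_frame('side')
save('bs9',cv2.resize(q['frame'][180:240,230:300],None,fx=8,fy=8,interpolation=cv2.INTER_CUBIC))"
```

```text
[2.53809979 2.52551254 1.57152977]
```

View pics/bs9.png

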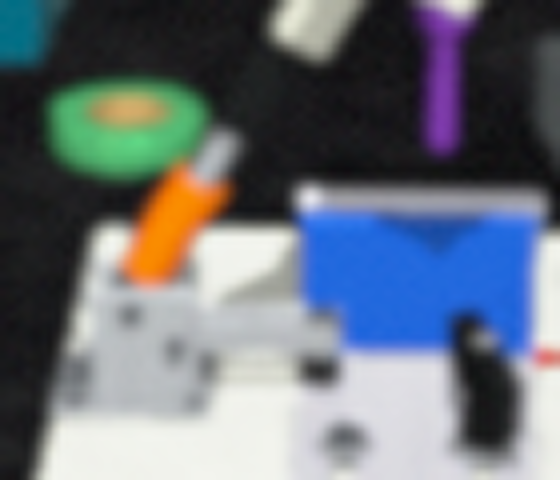

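The tube leans about 0.5 rad and the hold-down arm rests flat. I'll relieve the side load, then pull out along the tube axis.

Emit:
step_arm --commands "3 -1.5 0 0 -0.025 0; 0 0 0 0 0 0; 0 0 0 0 0 0"

```text
t: 22.18
eef_pos: [0.5735, 0.017, 0.2002]
ee_rot: [3.139, -0.507, 0.047]
force: [0.3, 4.7, -1.0]
width: 0.0219
```

Emit:
step_arm --commands "0 0 -5 0 0 0; 0 0 -10 0 0 0; 0 0 -15 0 0 0; 0 0 0 0 0 0"

```text
t: 22.68
eef_pos: [0.5588, 0.016, 0.2274]
ee_rot: [3.14, -0.509, 0.046]
force: [-2.1, 5.8, 1.4]
width: 0.0216
```

Emit:
step_arm --commands "0 0 -15 0 0 0; 0 0 -20 0 0 0; 0 0 -20 0 0 0; 0 0 0 0 0 0"

```text
t: 23.18
eef_pos: [0.5316, 0.0136, 0.2752]
ee_rot: [3.139, -0.508, 0.044]
force: [0.7, 0.6, -2.0]
width: 0.0214
```

```bash
python3 -c "
from pm import *
p,q=grab_frame('top'),grab_frame('side')
save('bs10',cv2.resize(q['frame'][110:240,210:330],None,fx=5,fy=5,interpolation=cv2.INTER_CUBIC))"; python3 plan.py .5 0.0 .32 3.14159 0 .0445
```

```text
n 3
-1.8 4.1 -18.7 0.001 -0.168 -0.000; -5.0 4.1 -18.2 0.001 -0.168 -0.000; -7.9 4.1 -17.1 0.001 -0.168 -0.000
```

View pics/bs10.png

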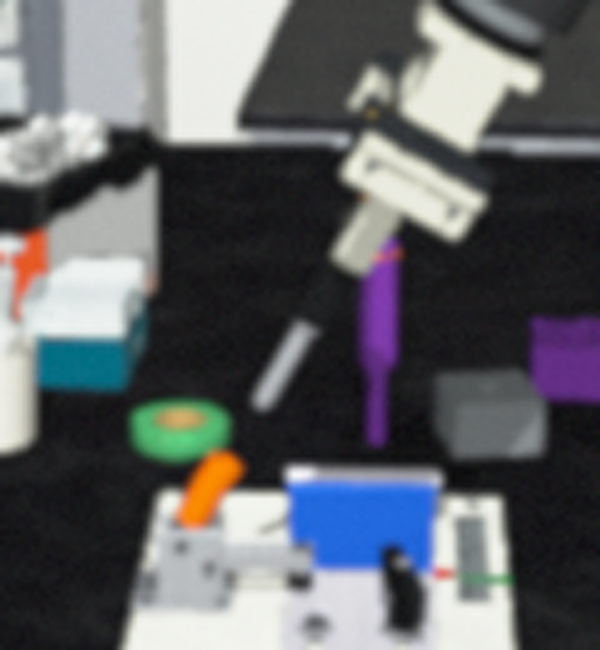

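Emit:
step_arm --commands "-2 4 -18.5 0 -0.168 0; -5 4 -18 0 -0.168 0; -8 4 -17 0 -0.168 0; 0 0 0 0 0 0"

```text
t: 23.78
eef_pos: [0.5035, -0.0005, 0.3181]
ee_rot: [3.135, -0.01, 0.038]
force: [0.5, 1.0, -2.2]
width: 0.0222
```

```bash
python3 plan.py .4497 -.3237 .318 3.14159 0 .249
```

```text
n 6
-11.0 53.5 0.2 0.001 -0.002 -0.035; -12.9 53.1 0.2 0.001 -0.002 -0.035; -14.8 52.6 0.1 0.001 -0.002 -0.035; -16.6 52.0 0.1 0.001 -0.002 -0.035; -18.4 51.4 0.1 0.001 -0.002 -0.035; -20.2 50.7 0.0 0.001 -0.002 -0.035
```

Emit:
step_arm --commands "-11 53.5 0 0 0 -0.035; -13 53 0 0 0 -0.035; -15 52.5 0 0 0 -0.035; -16.5 52 0 0 0 -0.035; -18.5 51.5 0 0 0 -0.035; -20 50.5 0 0 0 -0.035; 0 0 0 0 0 0; 0 0 0 0 0 0"

```text
t: 24.78
eef_pos: [0.4471, -0.3232, 0.3186]
ee_rot: [3.134, -0.011, 0.249]
force: [-0.7, 0.4, -0.4]
width: 0.0217
```

```bash
python3 plan.py .4497 -.3237 .205 3.14159 0 .249 3;python3 -c "
from pm import *
p,q=grab_frame('top'),grab_frame('side')
save('bs11',cv2.resize(q['frame'][90:220,260:370],None,fx=5,fy=5,interpolation=cv2.INTER_CUBIC))"
```

```text
n 3
0.4 0.1 37.9 0.003 -0.004 0.000; 0.5 0.2 37.9 0.003 -0.004 0.000; 0.7 0.3 37.9 0.003 -0.004 0.000
```

View pics/bs11.png

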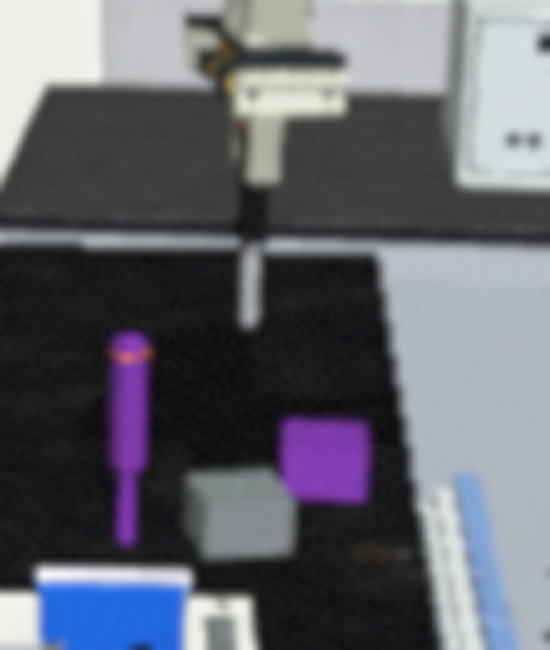

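Emit:
step_arm --commands "0.5 0 35 0.004 -0.006 0; 0.5 0.3 36 0.004 -0.005 0; 0.6 0.3 35 0 0 0; 0 0 0 0 0 0; 0 0 0 0 0 0"

```text
t: 25.5
eef_pos: [0.4513, -0.3232, 0.2156]
ee_rot: [3.141, -0.001, 0.253]
force: [0.2, 0.7, -0.7]
width: 0.0219
```

```bash
python3 plan.py .4497 -.3237 .149 3.14159 0 .249;python3 -c "
from pm import *
p,q=grab_frame('top'),grab_frame('side')
save('bs12',cv2.resize(q['frame'][130:210,270:350],None,fx=7,fy=7,interpolation=cv2.INTER_CUBIC))
f=q['frame'].astype(float)
def ony(P,uv,y):
    c,d=ray(P,[uv]);return c+d[0]*((y-c[1])/d[0][1])
for r in range(160,186,2):
    w=np.clip(f[r,300:318].min(1)-80,0,None);u=300+(w@np.arange(18))/max(w.sum(),1);print(r,round(u,2),ony(q,[u,r],-.3237).round(4))"
```

```text
n 2
-0.9 -0.0 33.3 0.001 -0.001 0.002; -0.9 0.0 33.3 0.001 -0.001 0.002
160 300.0 [ 0.4824 -0.3237  0.153 ]
162 300.0 [ 0.4822 -0.3237  0.1449]
164 308.5 [ 0.4489 -0.3237  0.1379]
166 308.21 [ 0.4498 -0.3237  0.1297]
168 308.13 [ 0.4498 -0.3237  0.1215]
170 308.09 [ 0.4497 -0.3237  0.1133]
172 307.9 [ 0.4501 -0.3237  0.105 ]
174 307.83 [ 0.4501 -0.3237  0.0968]
176 307.79 [ 0.45   -0.3237  0.0885]
178 307.74 [ 0.4499 -0.3237  0.0802]
180 307.71 [ 0.4497 -0.3237  0.0718]
182 300.0 [ 0.4799 -0.3237  0.0624]
184 310.75 [ 0.4372 -0.3237  0.0555]
```

View pics/bs12.png

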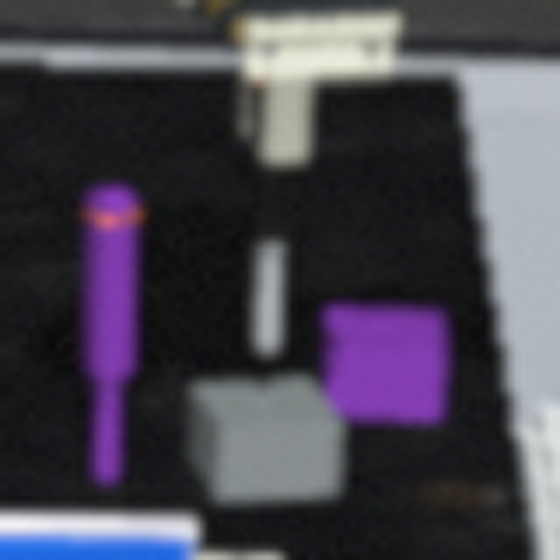

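Emit:
step_arm --commands "-1.8 0 8 0 0 0; 0 0 12 0 0 0; 0 0 0 0 0 0; 0 0 8 0 0 0; 0 0 4 0 0 0; 0 0 0 0 0 0"

```text
t: 26.35
eef_pos: [0.4492, -0.3237, 0.1818]
ee_rot: [-3.141, -0.001, 0.251]
force: [3.0, 2.4, -2.2]
width: 0.022
```

Emit:
step_arm --commands "0 0 8 0 0 0; 0 0 10 0 0 0; 0 0 8 0 0 0; 0 0 3 0 0 0; 0 0 0 0 0 0; 0 0 0 0 0 0"

```text
t: 27.1
eef_pos: [0.4497, -0.3235, 0.1528]
ee_rot: [-3.141, -0.002, 0.251]
force: [4.4, 2.5, -2.9]
width: 0.0218
```

Emit:
step_arm --commands "0 0 3 0 0 0; 0 0 2 0 0 0; 0 0 1 0 0 0; 0 0 0 0 0 0; 0 0 0 0 0 0"

```text
t: 27.72
eef_pos: [0.4498, -0.3236, 0.148]
ee_rot: [3.141, -0.003, 0.252]
force: [2.7, 5.7, 6.8]
width: 0.0217
```

The bar is on the holder's floor: TCP z 0.148 m (0.1488 at pick) with 6.8 N. Releasing and rising.

Emit:
step_arm --commands "0 0 0 0 0 0; 0 0 0 0 0 0; 0 0 0 0 0 0" --jaw 45

```text
t: 28.1
eef_pos: [0.4481, -0.324, 0.1467]
ee_rot: [-3.141, 0.001, 0.251]
force: [-0.5, 0.1, -0.0]
width: 0.0434
```

Emit:
step_arm --commands "0 0 -15 0 0 0; 0 0 -40 0 0 0; 0 0 -50 0 0 0; 0 0 -30 0 0 0; -50 0 0 0 0 0; -20 35 0 0 0 0; -20 40 0 0 0 0; 0 0 0 0 0 0"

```text
t: 29.1
eef_pos: [0.3791, -0.4211, 0.2826]
ee_rot: [-3.141, 0.0, 0.248]
force: [-0.4, -0.2, -0.7]
width: 0.0451
```

```bash
python3 -c "
from pm import *
p,q=pm('m13',True)
save('bs13',cv2.resize(q['frame'][130:210,270:350],None,fx=7,fy=7,interpolation=cv2.INTER_CUBIC))
save('bt13',p['frame'])"
```

```text
top ptr (np.float64(-55.12), np.float64(-53.02), 103.0625)
top mark (np.float64(-76.64), np.float64(-52.18), 109.0)
side ptr (np.float64(-55.36), np.float64(-50.68), 162.5)
side mark (np.float64(-77.87), np.float64(-53.04), 303.0625)
```

View pics/bs13.png

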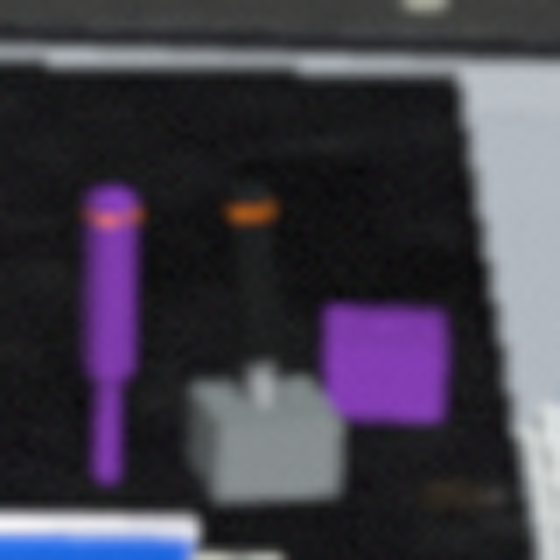

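View pics/m13T.png

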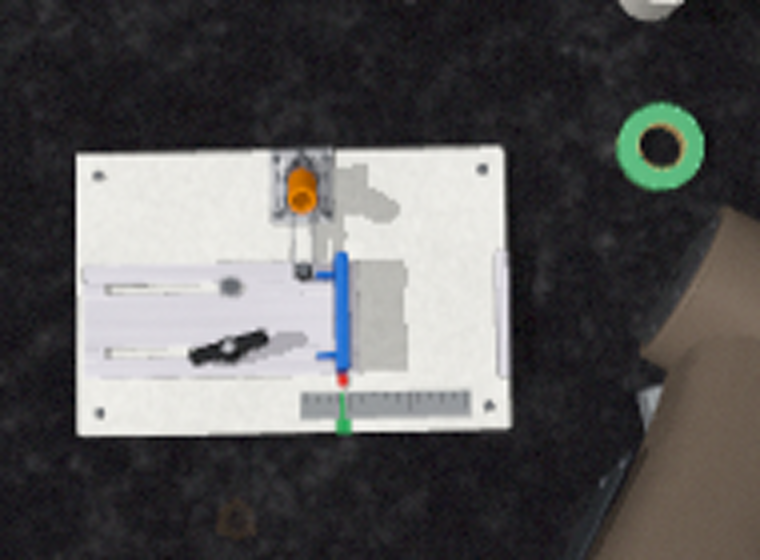

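View pics/m13S.png

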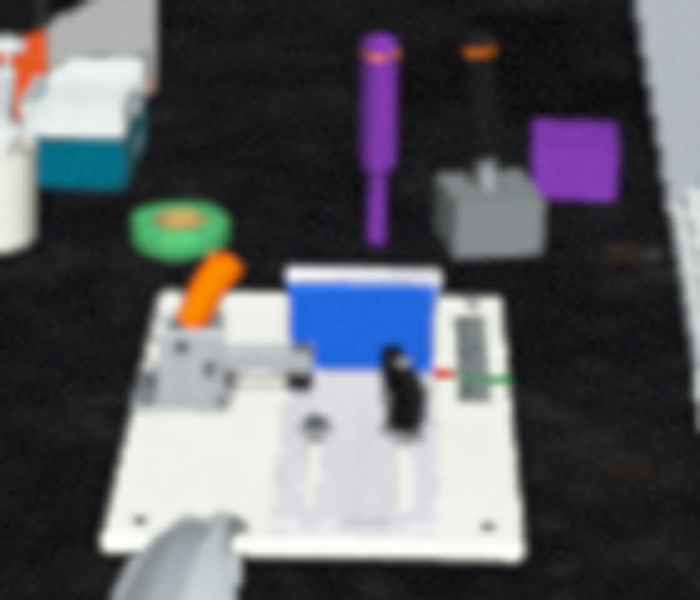

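View pics/m13top.png

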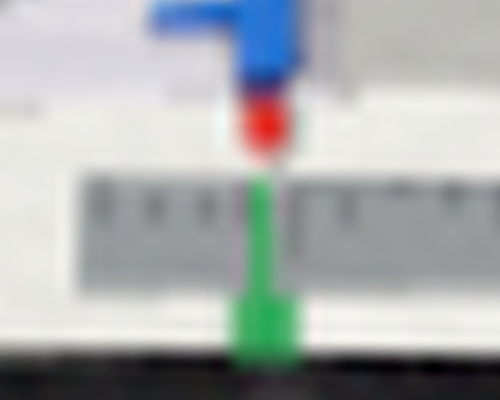

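The stop, knob and clamp look right. The bar leans a little within the hole's play, so I'll move the arm aside and measure the lean in both views.

Emit:
step_arm --commands "-40 30 0 0 0 0; -40 40 0 0 0 0; -40 50 0 0 0 0; -30 50 0 0 0 0; 0 0 0 0 0 0"

```text
t: 29.82
eef_pos: [0.2765, -0.6215, 0.2806]
ee_rot: [-3.139, 0.001, 0.249]
force: [0.6, 1.3, -0.8]
width: 0.0451
```

```bash
python3 -c "
from pm import *
p,q=grab_frame('top'),grab_frame('side');p0,q0=pickle.load(open('f0.pkl','rb'))
pickle.dump((p,q),open('f9.pkl','wb'))
a=[cv2.resize(x['frame'][205:265,360:420],None,fx=6,fy=6,interpolation=cv2.INTER_CUBIC) for x in(p0,p)]
b=[cv2.resize(x['frame'][150:210,280:340],None,fx=6,fy=6,interpolation=cv2.INTER_CUBIC) for x in(q0,q)]
b=[np.clip(x.astype(float)*1.8,0,255).astype(np.uint8) for x in b]
save('cmp',np.vstack([np.hstack(a),np.hstack(b)])[:,:])"
```

```text
(no output)
```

View pics/cmp.png

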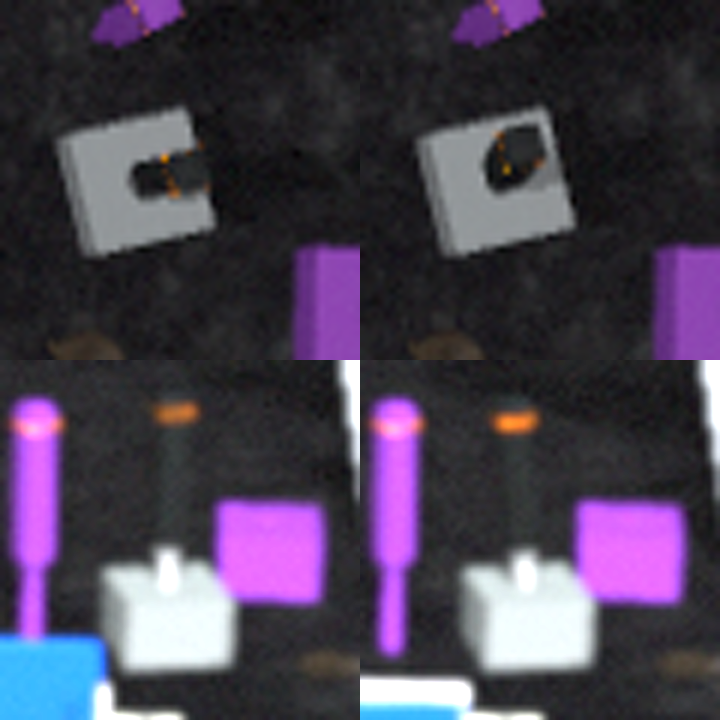

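The bar leans about 0.09 rad, at the limit of the hole's play. I stood it down with some side load, and it kicked over on release. There is plenty of time, so I'll regrip it along its lean, straighten it and release it without load.

```bash
python3 - <<'E'
from pm import *
p,q=pickle.load(open('f9.pkl','rb'))
# band centre: top crop (505..545,140..160)? cmp scale 6, offsets
bt=[360+(522-360)/6,205+150/6]; bs=[280+(515-360)/6,150+(422-360)/6]
print(tri(p,bt,q,bs)); print(tri(p,[360+172/6,205+174/6],q,[280+176/6,150+(412-360)/6]))
print('purple top',tri(p,[388,204.4],q,[285.9,157.2]))
E
python3 plan.py .46 -.3225 .26 3.14159 .087 .249
```

```text
(array([ 0.46100478, -0.31243795,  0.15593075]), np.float64(0.00262533897236411))
(array([ 0.44786647, -0.31666033,  0.16178919]), np.float64(0.0028764844654793815))
purple top (array([ 0.54049115, -0.31278716,  0.16619924]), np.float64(0.007097428101008504))
n 6
41.7 -40.4 3.6 -0.000 -0.014 0.000; 41.7 -40.4 3.0 -0.000 -0.014 0.000; 41.8 -40.4 2.4 -0.000 -0.014 0.000; 41.8 -40.4 1.8 -0.000 -0.014 0.000; 41.8 -40.4 1.2 -0.000 -0.014 0.000; 41.8 -40.4 0.6 -0.000 -0.014 0.000
```

```bash
python3 plan.py .472 -.318 .26 3.14159 .09 .249
```

```text
n 6
43.8 -40.6 3.6 -0.000 -0.015 0.000; 43.8 -40.6 3.0 -0.000 -0.015 0.000; 43.9 -40.6 2.3 -0.000 -0.015 0.000; 43.9 -40.6 1.6 -0.000 -0.015 0.000; 43.9 -40.6 1.0 -0.000 -0.015 0.000; 43.9 -40.7 0.3 -0.000 -0.015 0.000
```

Emit:
step_arm --commands "44 -40.5 3.5 0 -0.015 0; 44 -40.5 3 0 -0.015 0; 44 -40.5 2.5 0 -0.015 0; 44 -40.5 1.5 0 -0.015 0; 44 -40.5 1 0 -0.015 0; 44 -41 0 0 -0.015 0; 0 0 0 0 0 0; 0 0 0 0 0 0" --jaw 50

```text
t: 30.92
eef_pos: [0.4726, -0.3167, 0.2614]
ee_rot: [-3.141, 0.089, 0.254]
force: [-0.3, 0.2, 0.5]
width: 0.05
```

```bash
python3 plan.py .4624 -.3203 .149 3.14159 .09 .249 3;python3 -c "
from pm import *
q=grab_frame('side')
save('bs14',cv2.resize(q['frame'][110:210,270:350],None,fx=7,fy=7,interpolation=cv2.INTER_CUBIC))"
```

```text
n 3
-0.2 0.3 37.6 0.000 -0.000 0.002; -0.2 0.3 37.6 0.000 -0.000 0.002; -0.2 0.3 37.6 0.000 -0.000 0.002
```

View pics/bs14.png

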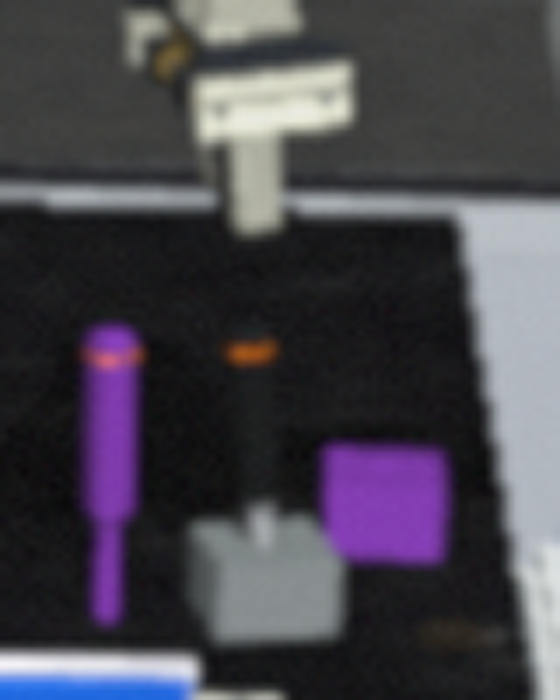

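Emit:
step_arm --commands "0 0.3 35 0 0 0.002; 0 0.3 40 0 0 0; -0.5 0.3 37 0 0 0; 0 0 0 0 0 0; 0 0 0 0 0 0"

```text
t: 31.6
eef_pos: [0.4628, -0.3225, 0.1507]
ee_rot: [3.141, 0.089, 0.249]
force: [-0.0, -0.5, -0.1]
width: 0.0504
```

Emit:
step_arm --commands "0 0 0 0 0 0; 0 0 0 0 0 0; 0 0 0 0 0 0; 0 0 0 0 0 0" --jaw 0 --grip_force 25

```text
t: 32.1
eef_pos: [0.4624, -0.3211, 0.1495]
ee_rot: [-3.141, 0.089, 0.249]
force: [-0.1, 3.5, 4.3]
width: 0.0223
```

Emit:
step_arm --commands "-4.2 -0.5 0 0 0.03 0; -4.2 -0.5 0 0 0.03 0; -4.2 0 0 0 0.03 0; 0 0 0 0 0 0; 0 0 0 0 0 0"

```text
t: 32.72
eef_pos: [0.4499, -0.3236, 0.1499]
ee_rot: [-3.141, 0.0, 0.249]
force: [1.6, 4.6, 1.8]
width: 0.0218
```

```bash
python3 -c "
from pm import *
print(get_state()['moment'])
q=grab_frame('side')
save('bs15',cv2.resize(q['frame'][110:210,270:350],None,fx=7,fy=7,interpolation=cv2.INTER_CUBIC))"
```

```text
[ 2.01895274 -0.43569659 -0.02527237]
```

View pics/bs15.png

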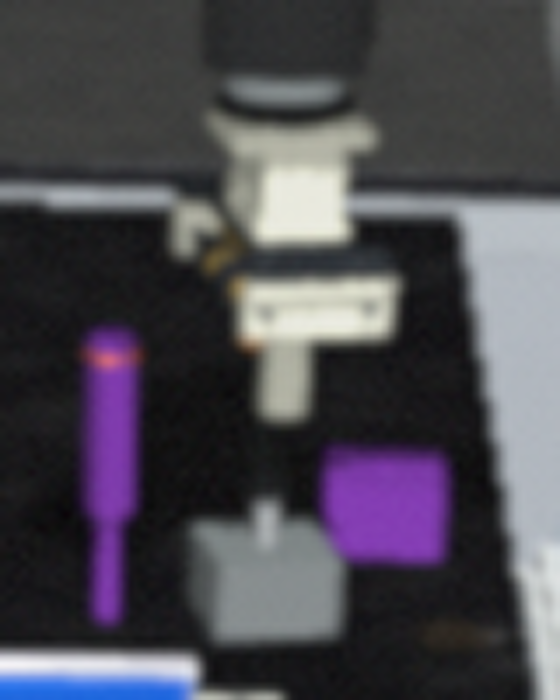

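Emit:
step_arm --commands "0.3 -1 0 0 0 0; 0.3 -1 0 0 0 0; 0 0 0 0 0 0; 0 0 0 0 0 0"

```text
t: 33.28
eef_pos: [0.4499, -0.3218, 0.1499]
ee_rot: [-3.141, 0.0, 0.249]
force: [-0.1, -1.4, -0.5]
width: 0.022
```

Emit:
step_arm --commands "0 0.3 1 0 0 0; 0 0 1 0 0 0; 0 0 0 0 0 0; 0 0 0 0 0 0"

```text
t: 33.78
eef_pos: [0.4503, -0.322, 0.1496]
ee_rot: [3.141, -0.001, 0.25]
force: [-2.7, 3.1, 14.2]
width: 0.0219
```

Emit:
step_arm --commands "0 0 -1.6 0 0 0; 0 0 0 0 0 0; 0 0 0 0 0 0"

```text
t: 34.15
eef_pos: [0.45, -0.3219, 0.1497]
ee_rot: [-3.141, 0.0, 0.249]
force: [-0.8, 0.6, 5.2]
width: 0.0218
```

Emit:
step_arm --commands "0 0 0 0 0 0; 0 0 0 0 0 0; 0 0 0 0 0 0" --jaw 23 --grip_force 3

```text
t: 34.52
eef_pos: [0.4499, -0.3218, 0.1492]
ee_rot: [-3.141, 0.0, 0.249]
force: [-0.5, -0.0, 0.5]
width: 0.0232
```

Emit:
step_arm --commands "0 0 0 0 0 0; 0 0 0 0 0 0; 0 0 0 0 0 0" --jaw 28

```text
t: 34.9
eef_pos: [0.45, -0.3219, 0.1495]
ee_rot: [-3.141, 0.0, 0.249]
force: [-0.2, 0.6, -0.2]
width: 0.0278
```

Emit:
step_arm --commands "0 0 0 0 0 0; 0 0 0 0 0 0; 0 0 0 0 0 0" --jaw 45

```text
t: 35.28
eef_pos: [0.45, -0.3219, 0.1495]
ee_rot: [-3.141, -0.0, 0.249]
force: [-0.4, 0.5, 0.1]
width: 0.0445
```

```bash
python3 -c "
from pm import *
q=grab_frame('side')
save('bs16',cv2.resize(q['frame'][110:210,270:350],None,fx=7,fy=7,interpolation=cv2.INTER_CUBIC))"
```

```text
(no output)
```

View pics/bs16.png

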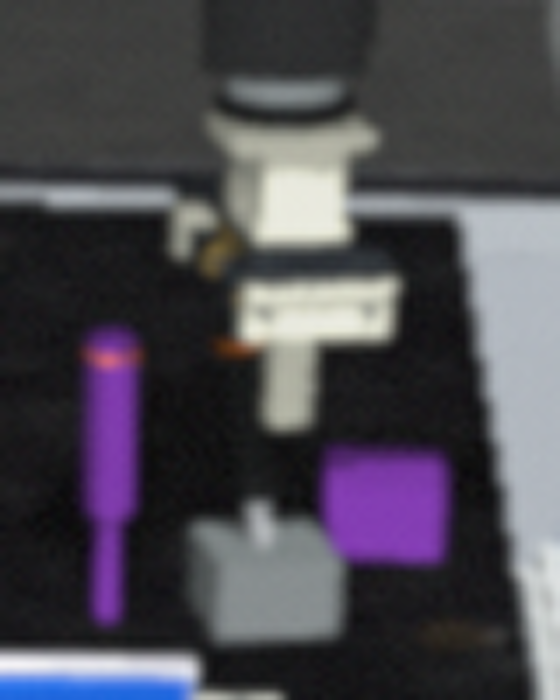

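It leaned again. With the jaws across y, nothing forces it upright along x. I'll regrip with the jaws turned a quarter turn, so the pads square the bar in its lean direction. The gripper body then clears the purple bar's top (about 0.17 m), since the body will be at 0.196 m.

Emit:
step_arm --commands "0 0 -20 0 0 0; 0 0 -40 0 0 0; 0 0 -40 0 0 0; 0 0 0 0 0 0.175; 0 0 0 0 0 0.175; 0 0 0 0 0 0.175; 0 0 0 0 0 0.175; 0 0 0 0 0 0.175"

```text
t: 36.33
eef_pos: [0.45, -0.3219, 0.2495]
ee_rot: [-3.141, 0.0, -0.632]
force: [0.4, -0.5, -0.4]
width: 0.0447
```

Emit:
step_arm --commands "0 0 0 0 0 0.175; 0 0 0 0 0 0.175; 0 0 0 0 0 0.175; 0 0 0 0 0 0.17; 0 0 0 0 0 0; 0 0 0 0 0 0" --jaw 54

```text
t: 37.08
eef_pos: [0.45, -0.3219, 0.2495]
ee_rot: [-3.142, 0.001, -1.317]
force: [0.0, -0.1, 0.3]
width: 0.0536
```

```bash
python3 plan.py .457 -.320 .156 3.14159 0 -1.32 3;python3 -c "
from pm import *
p,q=grab_frame('top'),grab_frame('side')
print(get_state()['q'])
save('bs17',np.hstack([cv2.resize(f,None,fx=5,fy=5,interpolation=cv2.INTER_CUBIC) for f in (q['frame'][110:210,270:350],p['frame'][195:295,345:425])]))"
```

```text
n 3
-0.0 -2.4 31.2 -0.000 0.000 0.001; -0.0 -2.4 31.2 -0.000 0.000 0.001; -0.0 -2.4 31.2 -0.000 0.000 0.001
[-2.67273527e-01  1.60856187e-01 -2.61514716e-01 -4.84643468e-04
 -1.14876555e+00  5.20032727e-01]
```

View pics/bs17.png

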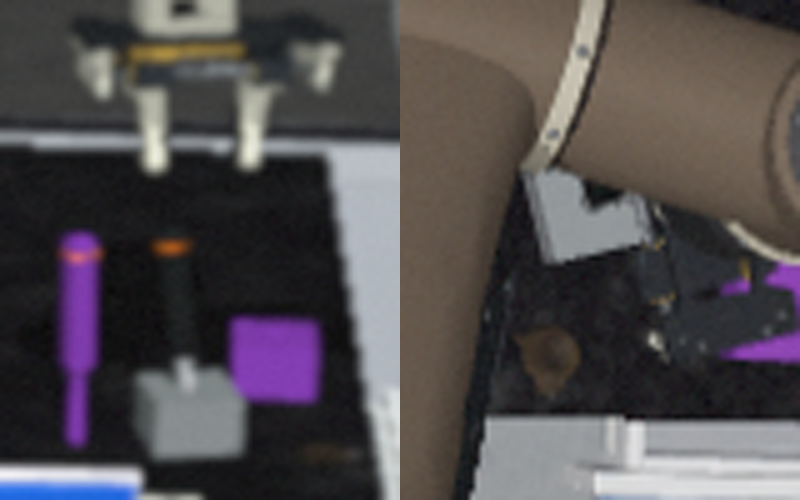

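Emit:
step_arm --commands "0 -7 0 0 0 0; 0 -7 0 0 0 0; 0 0 0 0 0 0; 0 0 0 0 0 0"

```text
t: 37.67
eef_pos: [0.4636, -0.3184, 0.2493]
ee_rot: [3.141, 0.001, -1.32]
force: [-1.1, 0.3, -0.3]
width: 0.0538
```

```bash
python3 -c "
from pm import *
p,q=grab_frame('top'),grab_frame('side')
print(get_state()['eef_pos'])
save('bs18',cv2.resize(q['frame'][110:210,270:350],None,fx=7,fy=7,interpolation=cv2.INTER_CUBIC))"
```

```text
[ 0.46349998 -0.31844221  0.24942763]
```

View pics/bs18.png

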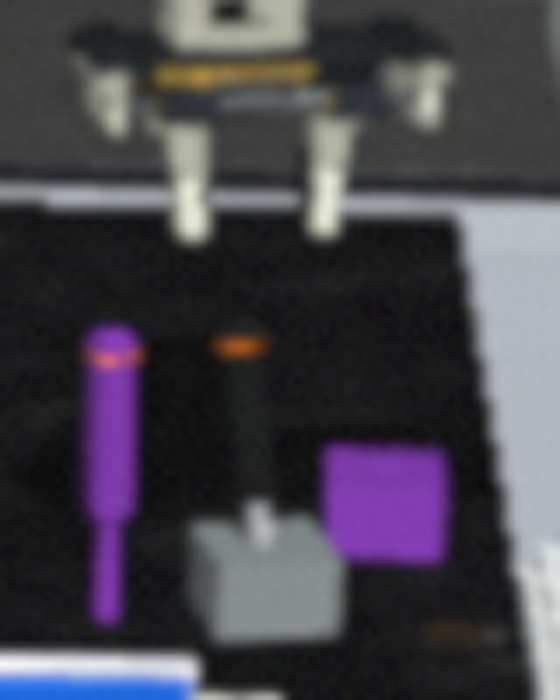

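The wide finger bases would come down close above the purple bar, so I'll grip higher: TCP at about 0.172 m, leaving them at least 15 mm clear.

Emit:
step_arm --commands "0 -5 0 0 0 0; 0 0 25 0 0 0; 0 0 25 0 0 0; 0 0 15 0 0 0; 0 0 0 0 0 0; 0 0 0 0 0 0"

```text
t: 38.52
eef_pos: [0.469, -0.3175, 0.1854]
ee_rot: [-3.141, -0.0, -1.321]
force: [-0.5, 0.4, -0.8]
width: 0.0537
```

```bash
python3 -c "
from pm import *
q=grab_frame('side')
print(get_state()['eef_pos'])
save('bs19',cv2.resize(q['frame'][110:210,270:350],None,fx=7,fy=7,interpolation=cv2.INTER_CUBIC))"
```

```text
[ 0.46907912 -0.31745686  0.18550753]
```

View pics/bs19.png

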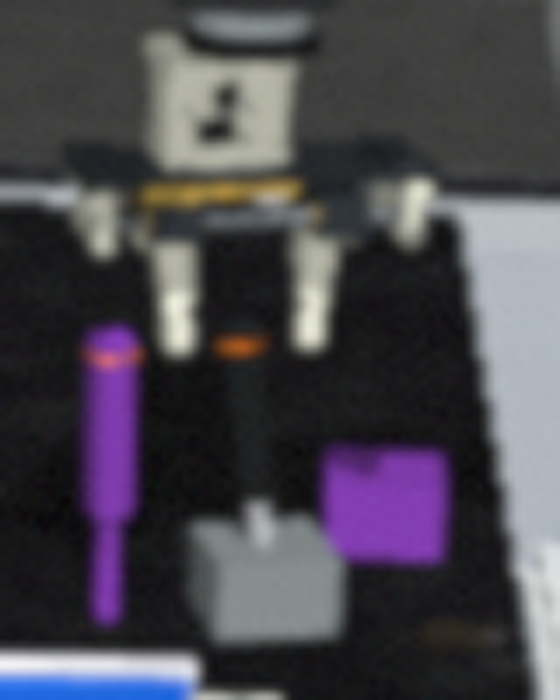

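Emit:
step_arm --commands "0 0 7 0 0 0; 0 0 7 0 0 0; 0 0 0 0 0 0"

```text
t: 38.95
eef_pos: [0.468, -0.317, 0.1697]
ee_rot: [3.14, 0.001, -1.321]
force: [0.5, 0.9, 0.6]
width: 0.054
```

Emit:
step_arm --commands "0 0 0 0 0 0; 0 0 0 0 0 0; 0 0 0 0 0 0; 0 0 0 0 0 0" --jaw 0 --grip_force 12

```text
t: 39.45
eef_pos: [0.4682, -0.3173, 0.1706]
ee_rot: [3.141, 0.001, -1.321]
force: [-1.4, -0.3, 0.6]
width: 0.025
```

Emit:
step_arm --commands "0 5 0 0 0 0; 0 6 0 0 0 0; 0 5 0 0 0 0; 0 1 0 0 0 0; 0 0 0 0 0 0; 0 0 0 0 0 0"

```text
t: 40.2
eef_pos: [0.4521, -0.3213, 0.1703]
ee_rot: [-3.142, 0.001, -1.321]
force: [-0.5, -0.2, -1.9]
width: 0.0219
```

```bash
python3 -c "
from pm import *
q=grab_frame('side')
save('bs20',cv2.resize(q['frame'][110:210,270:350],None,fx=7,fy=7,interpolation=cv2.INTER_CUBIC))"
```

```text
(no output)
```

View pics/bs20.png

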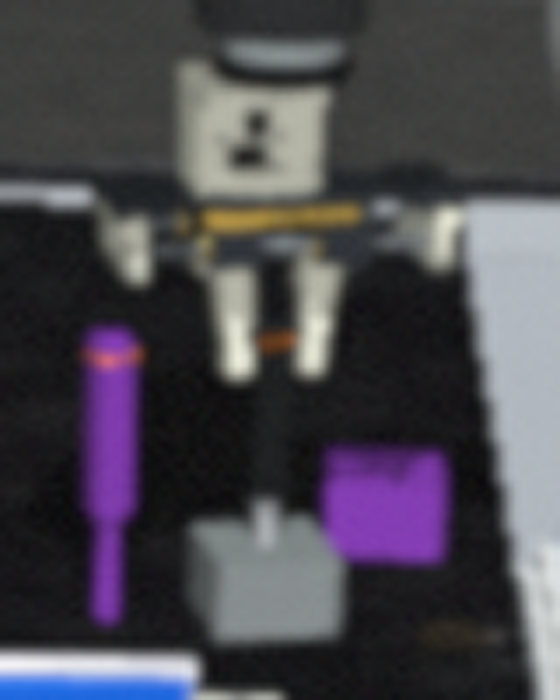

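The bar is upright with no side load. I'll press it gently down to the floor and release slowly.

Emit:
step_arm --commands "0 0 1 0 0 0; 0 0 1 0 0 0; 0 0 1 0 0 0; 0 0 0 0 0 0; 0 0 0 0 0 0"

```text
t: 40.88
eef_pos: [0.4532, -0.3225, 0.17]
ee_rot: [-3.139, -0.003, -1.32]
force: [-1.4, 0.4, 14.2]
width: 0.0217
```

Emit:
step_arm --commands "0 0 -1.5 0 0 0; 0 0 -1 0 0 0; 0 0 0 0 0 0; 0 0 0 0 0 0"

```text
t: 41.38
eef_pos: [0.4522, -0.3215, 0.1701]
ee_rot: [-3.141, 0.0, -1.32]
force: [-0.4, 0.1, 3.0]
width: 0.0221
```

Emit:
step_arm --commands "0 0 0 0 0 0; 0 0 0 0 0 0; 0 0 0 0 0 0" --jaw 23 --grip_force 3

```text
t: 41.75
eef_pos: [0.4518, -0.3213, 0.1697]
ee_rot: [3.141, 0.001, -1.321]
force: [0.8, 0.4, -0.1]
width: 0.0231
```

Emit:
step_arm --commands "0 0 0 0 0 0; 0 0 0 0 0 0; 0 0 0 0 0 0" --jaw 26

```text
t: 42.12
eef_pos: [0.452, -0.3214, 0.17]
ee_rot: [-3.142, 0.001, -1.321]
force: [0.1, 0.1, -0.0]
width: 0.026
```

Emit:
step_arm --commands "0 0 0 0 0 0; 0 0 0 0 0 0; 0 0 0 0 0 0; 0 0 0 0 0 0" --jaw 45

```text
t: 42.62
eef_pos: [0.452, -0.3214, 0.17]
ee_rot: [3.142, 0.001, -1.321]
force: [0.8, 0.6, -0.4]
width: 0.0451
```

```bash
python3 -c "
from pm import *
q=grab_frame('side')
save('bs21',cv2.resize(q['frame'][110:210,270:350],None,fx=7,fy=7,interpolation=cv2.INTER_CUBIC))"
```

```text
(no output)
```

View pics/bs21.png

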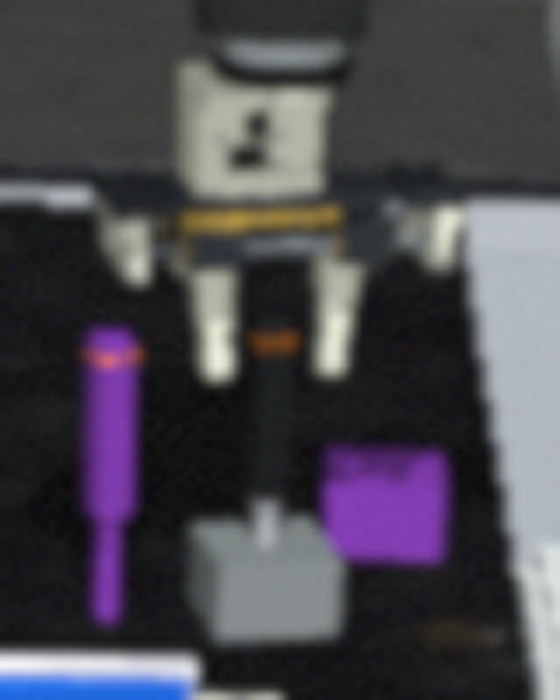

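The bar stands upright and centred between the open fingers. Retreating straight up and away.

Emit:
step_arm --commands "0 0 -20 0 0 0; 0 0 -40 0 0 0; 0 0 -50 0 0 0; 0 0 0 0 0 0; 50 30 0 0 0 0; 50 40 0 0 0 0; 50 40 0 0 0 0; 50 30 0 0 0 0"

```text
t: 43.68
eef_pos: [0.3658, -0.5486, 0.2794]
ee_rot: [3.142, 0.001, -1.321]
force: [2.5, 0.2, 0.2]
width: 0.0452
```

```bash
python3 -c "
from pm import *
p,q=pm('m22',True);p0,q0=pickle.load(open('f0.pkl','rb'))
a=[cv2.resize(x['frame'][205:265,360:420],None,fx=6,fy=6,interpolation=cv2.INTER_CUBIC) for x in(p0,p)]
b=[cv2.resize(x['frame'][150:210,280:340],None,fx=6,fy=6,interpolation=cv2.INTER_CUBIC) for x in(q0,q)]
save('cmp2',np.vstack([np.hstack(a),np.hstack(b)]))
save('full22',p['frame'])"
```

```text
top ptr (np.float64(-55.08), np.float64(-53.02), 102.875)
top mark (np.float64(-76.63), np.float64(-52.18), 108.75)
side ptr (np.float64(-55.33), np.float64(-50.64), 162.25)
side mark (np.float64(-77.71), np.float64(-53.04), 306.125)
```

View pics/cmp2.png

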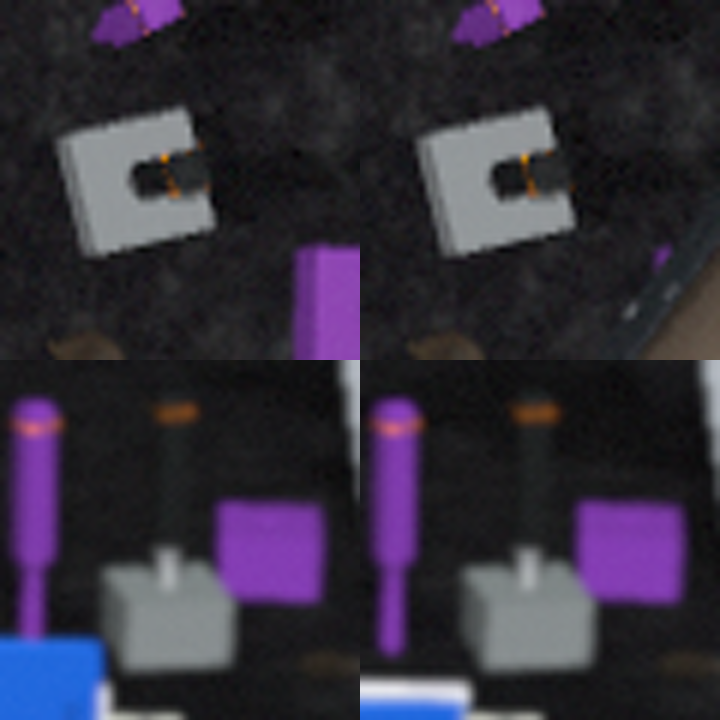

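View pics/full22.png

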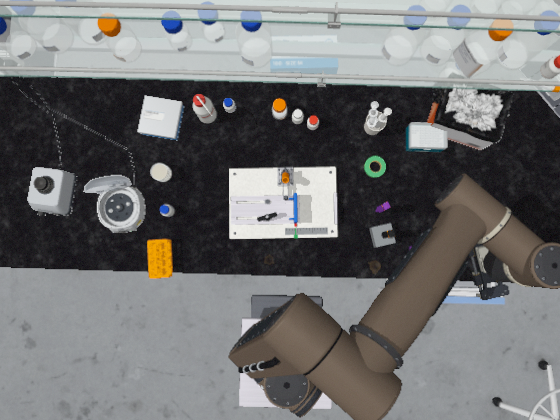

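View pics/m22S.png

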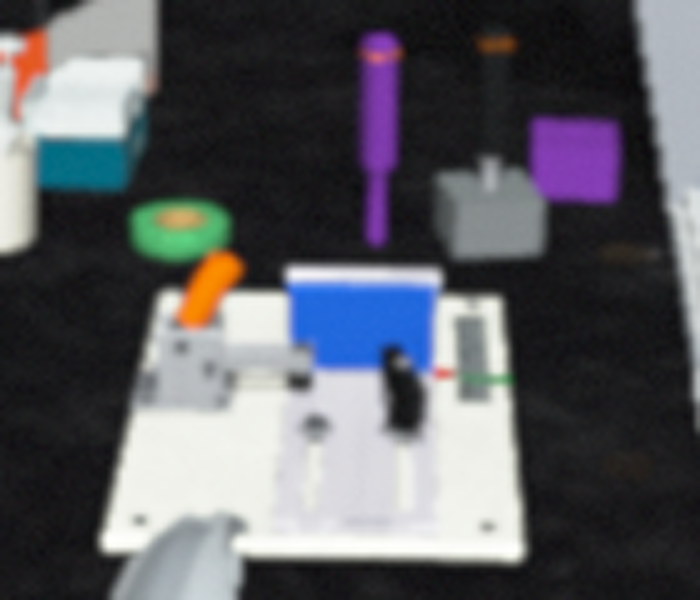

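The bar stands upright exactly as at the start. The clamp is shut, the pointer is on the mark and the bystanders are undisturbed. Letting the arm settle, then handing in.

Emit:
step_arm --commands "0 0 0 0 0 0; 0 0 0 0 0 0"

```text
t: 44.02
eef_pos: [0.3675, -0.5462, 0.2798]
ee_rot: [-3.142, 0.001, -1.32]
force: [1.3, 0.2, 2.0]
width: 0.0447
```

```bash
python3 -c "
from station import *
print(get_state()['qd'].round(3));print(job_done())"
```

```text
[ 0.009 -0.011  0.002  0.002 -0.002  0.003]
the job is handed in; nothing more can be done
None
```

The whole job was done in the order asked and handed in at about 44 s. I slid the stop plate to the mark, tightened the wing knob clockwise to its stop, and pulled the clamp shut using only the bar. The bar is back in its grey holder.

**Last checks:**
- **Pointer:** the top view puts it 0.5–0.8 mm right of the middle of the mark, on the 4 mm line. The side view read it about 2.4 mm to the left; that view was already 2–4 mm off, to the left, against the top view at the start, so I trusted the top one.
- **Knob:** it stopped turning with a clear jump in torque to about 1.1 N m, and the picture shows it turned about 1.3 rad.
- **Clamp:** the socket leans about 0.5 rad and the hold-down arm lies on the plate. It was still shut after the bar came out.
- **Bar:** it stands upright on the holder's floor and looks the same as at the start in both views.
- **Bystanders:** the rack, bottle, tape, dishes and purple look-alikes have not visibly moved.

**What went wrong on the way:**
- **Wrong-way move:** after releasing the fence I once lowered the gripper instead of raising it. It met only about 2.6 N, but the pointer read about 0.6 mm further right afterwards. I left that uncorrected before tightening.
- **Leaning bar:** on its first return the bar leaned about 0.09 rad in the hole. A first regrip didn't cure it; a second, with the jaws turned a quarter turn, did.

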